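# Kit the breakfast tray to its drawn layout

### The job

Lay the breakfast tray to match the layout drawn on its sheet: the spice jar with the green cap stood upright, cap on top, inside the small green ring, the mustard jar stood upright inside the large red ring, and the teaspoon inside the blue spoon outline with its bowl at the round end. The spice jar has been left standing on its cap: turn it over in two goes, laying it down on its side on the way and letting go of it there for a moment before you take a fresh hold and stand it up. Set the jars down gently, never letting one drop, topple or get knocked flying, and leave the honey jar, the mug and the toothpick jar at the back where they are.

Things in the scene. Friction and masses are not known exactly. Their poses are not given: they have to be found in the camera images.
- spice_center (a point): spice jar of clear glass with a green cap, round, 45 mm in diameter and 105 mm tall, about 0.11 kg; the point is on its axis half-way along, 52.5 mm from either end; its +z axis points from the jar's base to its cap (so it points straight down at the start, when the jar stands on its cap). Lying on its side on a surface, its axis is 22.5 mm above that surface.
- mustard_center (a point): short glass jar with a dark green lid, 64 mm across the body (66 mm at most) and 84 mm tall, about 0.25 kg, standing upright; the point is on its axis half-way up, 42 mm above its underside; +z up
- spoon_center (a point): metal teaspoon lying flat, 130 mm long, 26 mm wide at the bowl and narrower along the handle, 11 mm high overall; the point is its centre, half-way along and 5.5 mm above its underside; +x runs along the spoon from handle to bowl, +z up
- spoon_bowl (a point): point in the bowl of the teaspoon, 50 mm from its centre towards the bowl end
- spoon_handle (a point): point on the handle of the teaspoon, 55 mm from its centre towards the handle end
- tray: fixed wooden tray, 220 mm (its x) by 300 mm (its y), rim 16 mm high, on a wooden cover board whose flat top, under all things here, is at z = 0.022; white layout sheet inside, its top 8 mm above the board; origin at the centre of the underside. Spoon outline in the half at +y, both rings in the half at -y. A wall stands at about y = -0.45, the hood hangs at about z = 0.63
- mark_small: small green ring drawn on the sheet with a cross at its centre, inner radius 29 mm: the place of the spice jar; origin at its centre, level with the sheet's top
- mark_large: large red ring drawn on the sheet with a cross at its centre, inner radius 40 mm: the place of the mustard jar; origin at its centre, level with the sheet's top
- mark_spoon: blue outline of a spoon drawn on the sheet, 146 mm long, a round end 46 mm across and a lane 24 mm wide for the handle: the place of the teaspoon; origin where the teaspoon's centre belongs, level with the sheet's top; +x runs towards the round (bowl) end
- mark_bowl (a point): point in the blue outline's round end, 50 mm from its origin, where the spoon's bowl point belongs
- mark_handle (a point): point in the blue outline's handle lane, 55 mm from its origin, where the spoon's handle point belongs
- honey_center (a point): bystander: glass jar of honey with a grey lid, 71 mm in diameter, 110 mm tall, at the back of the stove; the point is its centre, half-way up
- mug_center (a point): bystander: cream mug, 83 mm in diameter, 94 mm tall, at the back of the stove; the point is in its middle, half-way up
- picks_center (a point): bystander: small clear plastic jar with a black cap and toothpicks inside, lying on its side, 90 mm long and 38 mm thick, at the back; the point is its centre

How it is judged (in metres and radians):
On the way, in this order (a step that is already met when the one before it is completed fails the run):
1. the spice jar lies on its side, at rest and let go (angle between spice_center's own z axis and vertical between 1.4 and 1.75 rad and contact force between the fingers and spice below 0.05 N and linear speed of spice below 0.05 m/s and height (world z) of spice_center below 0.07 m), for 0.2 s.
2. the spice jar stands upright on the tray, cap on top (angle between spice_center's own z axis and vertical below 0.15 rad and horizontal distance between spice_center and mark_small below 0.011 m and z of spice_center in the frame of tray between 0.056 and 0.064 m and contact force between the fingers and spice below 0.05 N), for 0.2 s.
At the end, for the whole second after the job is handed in: Spice jar upright on the tray, cap on top, centre within 11 mm of the small ring's; mustard jar upright, centre within 11 mm of the large ring's; teaspoon flat, right side up, its bowl and handle points within 14 mm of those of the outline; all at rest and let go (horizontal distance between spice_center and mark_small below 0.011 m and angle between each of spice_center, mustard_center's own z axis and vertical below 0.1 rad and z of spice_center in the frame of tray between 0.056 and 0.064 m and horizontal distance between mustard_center and mark_large below 0.011 m and z of mustard_center in the frame of tray between 0.045 and 0.054 m and horizontal distance between spoon_bowl and mark_bowl below 0.014 m and horizontal distance between spoon_handle and mark_handle below 0.014 m and angle between spoon_center's own z axis and vertical below 0.12 rad and z of spoon_center in the frame of tray below 0.018 m and linear speed of each of spice, mustard, spoon below 0.02 m/s); the robot touches nothing.
It fails at once if the spice jar drops, topples or is knocked flying (over 0.4 m/s while not held) (linear speed of spice above 0.4 m/s and contact force between the fingers and spice below 0.02 N).
It fails at once if the mustard jar drops, topples or is knocked flying (over 0.4 m/s while not held) ((linear speed of mustard above 0.4 m/s and contact force between the fingers and mustard below 0.02 N) or angle between mustard_center's own z axis and vertical above 1.2 rad).
It fails at once if the honey jar, the mug or the toothpick jar is moved by more than 20 mm (distance of any of honey_center, mug_center, picks_center from where it was at the start of the episode above 0.02 m).
It also fails if it takes over 72 s, if anything falls off the work surface, if the arm or the gripper's body presses on something with over 40 N, if the wrist force passes 120 N, or if a joint passes its speed limit or range.

### The arm

A 6-joint arm with a two-finger parallel gripper is mounted at the origin on a cart in front of the work surface, level with it; the furniture and walls round the work are solid. World frame = base frame: x ahead of the robot, y to its left, z up, the work surface at z = 0. Lengths are in m, angles in degrees, forces in N, time in s.
With the tool pointing down it reaches from about 0.375 to 0.9 m from the base axis. Payload 3.1 kg.
Tool frame: the origin (TCP) lies between the finger pads; the fingertips stand 11 mm ahead of it and the grasp point (between the pads) lies 8 mm behind it; z points along the fingers, y is the line along which they close (so a half turn about z gives the same grasp; the last joint's range is limited). The gripper opens to 87 mm and grips with 3 to 60 N. Pads are 19 mm wide; open, the fingers measure 117 mm over their backs; the gripper's body (75 mm by 190 mm) begins 51 mm behind the grasp point.
Start: joints at [56.465, 30.224, 82.088, -0, 67.689, -10.227], TCP at [0.247, 0.574, 0.234] pointing down, gripper open.
Joint ranges: [-176.69, 176.69], [-43.24, 126.21], [12.49, 139.97], [-82, 262], [0, 151.66], [-163.58, 163.58]. Speed limits (degrees/s): [159.86, 159.86, 180, 180, 180, 180].

### API

Orientations are given as a 3x3 rotation matrix whose columns are the frame's x, y, z axes.
In Python, from rig import bot, viewer, workorder, nets gives the robot as it stands. The module is installed in compiled form; this text tells all that it offers.
- The arm moves only by the tool move_arm, never from a script. Its argument "increments" is a list of rows, each a list of 7 numbers: the shift along the tool's x, y, z normalised to -1 to 1, where 1 is 0.3 m, then the turn, a rotation vector about the tool's x, y, z normalised to -1 to 1, where 1 is pi rad, then the opening, from 0 (shut) to 1 (fully open). In form: [[tx, ty, tz, wx, wy, wz, grip], ...]. A call has 1 to 10 rows; each row is the pose to reach, as a shift and turn from the pose commanded when the call began, along the tool's axes at that moment, turning the shorter way round; what a row does not reach only later rows make up. A row lasts 1/12 s, in which the tool goes at most 41.7 mm and 7.16 degrees, less where a joint would pass 70% of its speed; a pose out of reach is approached as far as the arm can. A call with a number of a shift or a turn outside -1 to 1 is refused whole. A call with a gripper value outside its range is refused whole. The fingers move at their own pace and stop on an object; the grip force is fixed at half the most. Time passes only in rows, so rows that repeat a pose let the fingers close. It gives the time, the measured TCP pose, the force, the opening and the grip force at its end, in the units of the state.
- bot.read_state(): the state, without advancing time (a new reading comes with each control period).
- viewer.capture(name): name is "scene" or "top" or "wrist"; returns a dict with "image" (480x640x3 uint8, blue, green, red), "K" (3x3 intrinsics, pixels), "eye" and "orientation" of the camera in the world. Camera axes: x right, y up, looking along -z (the intrinsics and any distortion apply to the point x, -y, -z); pixel columns grow to the right and rows downward; lengths in m; the calibration is good to about 2 mm. The wrist camera is an equidistant fisheye: a pixel r from the principal point sees the ray r / f radians off the axis. A picture is of the moment at which its call begins. There is no depth.
- workorder.hand_in(): hands the job in; it is judged then, once.
Trained networks look in the newest picture that a camera, given by its name, has taken for a name from the list of things; names that differ only in an ending like _2 or _b are one class to them, and where a whole thing is asked for, a point or a joint stands for the part that bears it (a point fixed in the world has none). Each returns a list of dicts, best first, with "conf" (0 to 1); they miss things now and then, are a little off and sometimes report something else, mostly with a low value. They report only what shows in the picture. A call takes as long as a camera call.
- nets.find_in(camera, thing): "location" ([column, row] in pixels, amid what is visible of it).
The state is a dict: "time_s": time; "joint_positions": joint angles; "qvel": joint speeds; "tau": joint torques, N m; "position": TCP position; "tcp_rot": TCP orientation; "force": force on the tool from outside, world axes, zero at the start; "moment": the same for the moment, N m; "opening": opening from 0.0 (shut) to 1.0 (fully open); "grasp_force": force on a finger pad.
Only numpy, scipy, OpenCV 4.12 (cv2) and the standard library are available. Lean on these libraries where they do the work, as an engineer would, in place of code of your own. Each camera call takes 0.05 s, during which the arm holds its last target. There are 200 camera calls.

## Working session

There is one attempt and no reset: what is moved stays moved. The work goes in short steps, Python scripts to look and compute and a tool call to move; the robot and the scene stay as the last step left them, time stands still between calls to the robot, and variables do not carry over. Pictures are saved under pics/ and viewed, at most 10 in all, crops included, and the job is handed in when it is done.

Besides the shell and the picture viewer there is one more tool, called after "Call:" as name(argument=value, ...), one argument or row to a line, values as JSON. move_arm: Moves the arm, as the interface text tells. Its arguments: {"type":"object","properties":{"increments":{"type":"array"}},"required":["increments"]}

```bash
mkdir -p pics
cat > h.py <<'E'
import numpy as np, cv2
from rig import bot, viewer, workorder, nets
def ray(c,uv):
    K=c["K"];x=(uv[0]-K[0,0]*0-K[0,2])/K[0,0];y=(uv[1]-K[1,2])/K[1,1]
    if c.get("fish"):
        r=np.hypot(x,y); s=np.sin(r)/r if r>1e-9 else 1; d=np.array([x*s,-y*s,-np.cos(r)])
    else: d=np.array([x,-y,-1.])
    d=np.array(c["orientation"])@d; return np.array(c["eye"]),d/np.linalg.norm(d)
def onz(c,uv,z):
    e,d=ray(c,uv); return e+d*(z-e[2])/d[2]
def cap(n):
    c=viewer.capture(n); c["K"]=np.array(c["K"]); c["fish"]=n=="wrist"; return c
def proj(c,p):
    q=np.array(c["orientation"]).T@(np.array(p)-np.array(c["eye"])); q=np.array([q[0],-q[1],-q[2]]);K=c["K"]
    if c.get("fish"):
        r=np.hypot(q[0],q[1]);t=np.arctan2(r,q[2]);a=q[:2]/max(r,1e-9)*t
    else: a=q[:2]/q[2]
    return np.array([K[0,0]*a[0]+K[0,2],K[1,1]*a[1]+K[1,2]])
E
python3 - <<'E'
from h import *
np.set_printoptions(precision=3,suppress=True)
Z=dict(spice_center=.0745,mustard_center=.064,spoon_center=.03,spoon_bowl=.03,spoon_handle=.03,mark_small=.03,mark_large=.03,mark_spoon=.03,mark_bowl=.03,mark_handle=.03,honey_center=.077,mug_center=.069,picks_center=.041,tray=.03)
for n in("scene","top","wrist"):
    c=cap(n);cv2.imwrite(f"pics/{n}0.png",c["image"]);print(n,c["eye"],np.array(c["orientation"]).tolist(),c["K"].tolist())
    for t,z in Z.items():
        for d in nets.find_in(n,t)[:2]: print(t,round(d["conf"],2),np.array(d["location"]),onz(c,d["location"],z))
print(bot.read_state())
E
```

```text
scene [0.101 0.437 0.595] [[-0.6459774095346593, 0.44063773002407497, -0.6233390548089551], [-0.7633214032365192, -0.38069820125214626, 0.5219284576686847], [-0.007322686113886598, 0.8129620350561341, 0.5822706482602973]] [[436.78485644172866, 0.0, 315.2707519501328], [0.0, 436.78485644172866, 240.86877512898184], [0.0, 0.0, 1.0]]
spice_center 0.89 [302.8 340.7] [0.468 0.157 0.075]
spice_center 0.65 [228.5 237.1] [0.786 0.099 0.075]
spoon_center 0.77 [219.2 333.1] [0.606 0.232 0.03 ]
spoon_bowl 0.61 [218.5 334.9] [0.603 0.235 0.03 ]
spoon_handle 0.66 [219.4 332.6] [0.607 0.231 0.03 ]
mark_spoon 0.55 [374.8 271. ] [ 0.547 -0.093  0.03 ]
mark_spoon 0.26 [407.2 255.6] [ 0.538 -0.182  0.03 ]
mark_bowl 0.59 [330.9 213.2] [ 0.769 -0.173  0.03 ]
mark_bowl 0.55 [370.6 260.9] [ 0.576 -0.11   0.03 ]
mark_handle 0.55 [366. 267.] [ 0.568 -0.088  0.03 ]
honey_center 0.91 [228.6 238. ] [0.78  0.102 0.077]
mug_center 0.89 [278.2 214.1] [ 0.799 -0.038  0.069]
picks_center 0.75 [332.7 213.4] [ 0.753 -0.163  0.041]
tray 0.76 [405.4 259.8] [ 0.531 -0.168  0.03 ]
tray 0.62 [230.  240.9] [0.83  0.075 0.0
[... 1529 characters left out ...]
616785815178097]] [[371.64829954431775, 0.0, 318.55675134719786], [0.0, 371.64829954431775, 241.37936061775648], [0.0, 0.0, 1.0]]
tray 0.59 [  5.4 470.6] [ 0.49  -0.316  0.03 ]
{'time_s': 2.25, 'joint_positions': array([ 56.463,  30.224,  82.084,   0.001,  67.69 , -10.228]), 'qvel': array([ 0.002, -0.027, -0.092,  0.014, -0.057,  0.035]), 'tau': array([  0.   , -44.   , -17.698,   0.063,   0.05 ,  -0.   ]), 'position': array([0.247, 0.574, 0.234]), 'tcp_rot': array([[-0.918,  0.396,  0.   ],
       [ 0.396,  0.918,  0.   ],
       [ 0.   ,  0.   , -1.   ]]), 'force': array([ 0.713,  0.811, -0.004]), 'moment': array([-0.002,  0.006,  0.014]), 'grasp_force': 0.0, 'opening': 1.0022113261482148}
```

View pics/scene0.png

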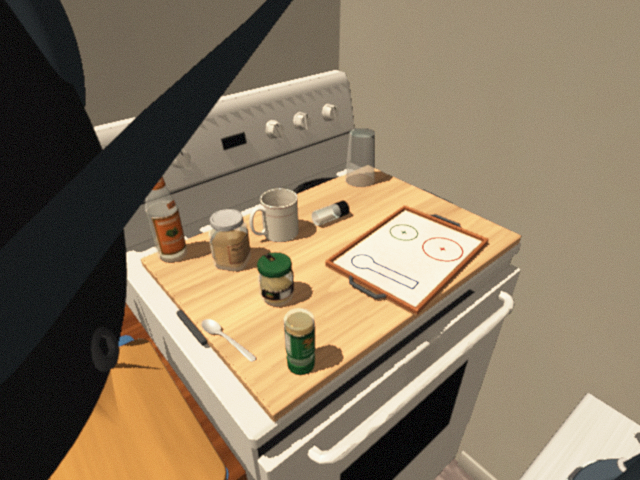

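View pics/top0.png

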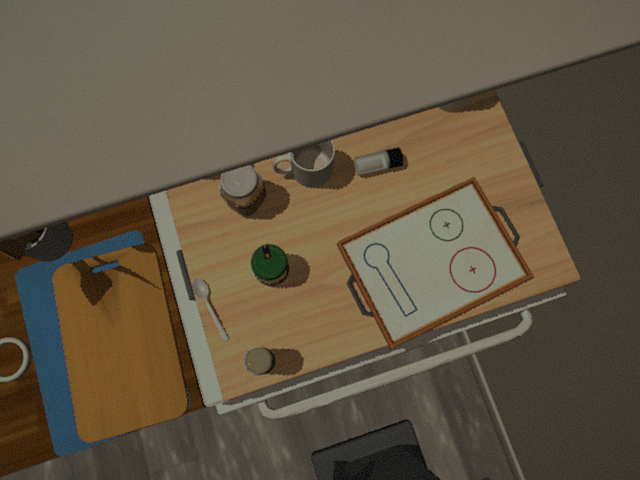

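```bash
cat > m.py <<'E'
from h import *
np.set_printoptions(precision=4,suppress=True)
for n in("top","scene"):
    c=cap(n);im=cv2.resize(c["image"],None,fx=1,fy=1);hsv=cv2.cvtColor(im,cv2.COLOR_BGR2HSV)
    g=[(345,180,530,345)] if n=="top" else [(332,208,488,304)]
    x0,y0,x1,y1=g[0]
    b,gr,r=[im[...,i].astype(int) for i in range(3)]
    R=lambda m:np.where(np.isin(np.arange(480)[:,None]*640+np.arange(640),np.nonzero(m.ravel())[0]),1,0)
    roi=np.zeros((480,640),bool);
    # tray sheet interior polygon
    poly={"top":[(348,247),(472,186),(525,270),(393,335)],"scene":[(337,262),(407,213),(481,242),(414,298)]}[n]
    mk=np.zeros((480,640),np.uint8);cv2.fillPoly(mk,[np.array(poly)],1);mk=cv2.erode(mk,np.ones((3,3)))>0
    for name,m in(("green",(gr-r>12)&(gr-b>8)),("red",(r-gr>35)&(r-b>35)),("blue",(b-r>15))):
        ys,xs=np.nonzero(m&mk)
        P=np.array([onz(c,(x,y),.03)[:2] for x,y in zip(xs,ys)])
        if len(P)<10: print(n,name,len(P));continue
        if name=="blue":
            hull,(w,h),ang=cv2.minAreaRect((P*1000).astype(np.float32)); print(n,name,len(P),hull,w,h,ang)
            np.save(f"blue_{n}.npy",P)
        else:
            from scipy.optimize import least_squares
            s=least_squares(lambda q:np.hypot(*(P-q[:2]).T)-q[2],[*np.median(P,0),.035],loss="soft_l1",f_scale=.003)
            print(n,name,len(P),s.x)
E
python3 m.py
python3 - <<'E'
import cv2,numpy as np
a=cv2.imread('pics/top0.png');s=cv2.imread('pics/scene0.png')
A=cv2.resize(a[230:390,180:300],None,fx=3.4,fy=3.4,interpolation=cv2.INTER_CUBIC)
B=cv2.resize(s[240:380,190:330],None,fx=544/140,fy=544/140,interpolation=cv2.INTER_CUBIC)[:,:390]
cv2.imwrite('pics/crop.png',np.hstack([A,B])[:544])
E
```

```text
top green 120 [ 0.6047 -0.2446  0.0305]
top red 198 [ 0.5081 -0.2589  0.0416]
top blue 198 (539.7179565429688, -102.13491821289062) 147.64552307128906 47.041934967041016 6.11958122253418
scene green 2
scene red 182 [ 0.5054 -0.2581  0.0416]
scene blue 4
```

View pics/crop.png

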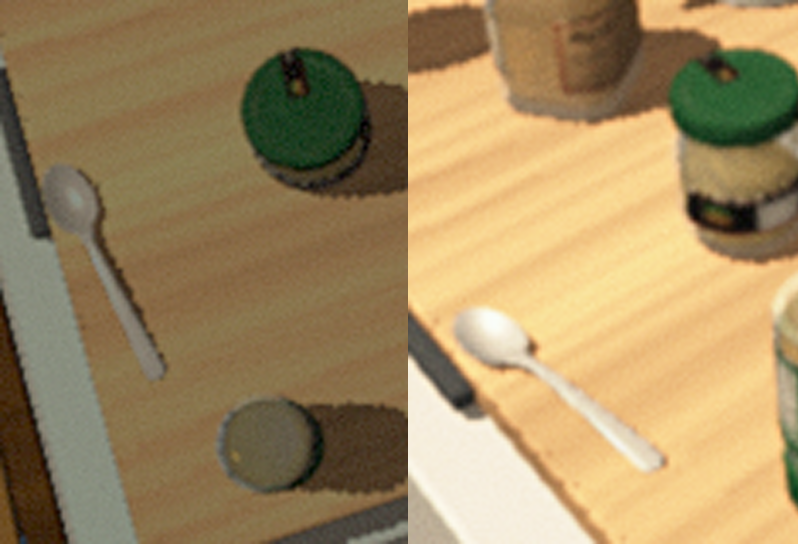

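Run:
```python
from h import *
np.set_printoptions(precision=4,suppress=True)
t=cap("top");s=cap("scene")
def two(a,b):
    e1,d1=ray(t,a);e2,d2=ray(s,b);A=np.c_[d1,-d2];k=np.linalg.lstsq(A,e2-e1,rcond=None)[0];p,q=e1+k[0]*d1,e2+k[1]*d2
    return (p+q)/2,np.linalg.norm(p-q)
for n,uv,z in(("mustard",(269.4,261.5),.106),("spice",(258.2,359.7),.127),("bowltip",(195.3,279.4),.030),("hend",(226.2,340.6),.026),("mbowl",(377,256),.03),("mh",(408,314),.03),("honeylid",(240,182),.132),("mug",(316,150),.116),("picks",(378,161),.041)):
    print(n,onz(t,uv,z))
print("scene tips",onz(s,(202.9,321.8),.03),onz(s,(254.1,359.1),.026))
print("scene mustard lid",onz(s,(275,264),.104),"spice top",onz(s,(298.7,320),.127))
P=np.load("blue_top.npy");d=np.array([np.cos(np.radians(6.12)),np.sin(np.radians(6.12))]);n=np.array([-d[1],d[0]])
o=np.array([.5397,-.1021]);a=(P-o)@d;b=(P-o)@n
for lo in np.arange(-.075,.075,.025):
    m=(a>=lo)&(a<lo+.025);print(lo,b[m].min(),b[m].max())
bl=P[(a>.03)];from scipy.optimize import least_squares
print(least_squares(lambda q:np.hypot(*(bl-q[:2]).T)-q[2],[*bl.mean(0),.023],loss="soft_l1",f_scale=.003).x)
lane=P[(a<.015)&(a>-.068)];u=(lane-o)@n>0
for k in(u,~u):print(np.polyfit(lane[k][:,0],lane[k][:,1],1))
```

```text
mustard [0.6244 0.0959 0.106 ]
spice [0.4708 0.1603 0.127 ]
bowltip [0.6521 0.2383 0.03  ]
hend [0.5266 0.2151 0.026 ]
mbowl [ 0.5878 -0.0982  0.03  ]
mh [ 0.4677 -0.115   0.03  ]
honeylid [0.7698 0.1025 0.132 ]
mug [ 0.7919 -0.0445  0.116 ]
picks [ 0.7634 -0.1627  0.041 ]
scene tips [0.6481 0.2403 0.03  ] [0.5232 0.2159 0.026 ]
scene mustard lid [0.6195 0.0983 0.104 ] spice top [0.4655 0.1653 0.127 ]
-0.075 -0.023557120104195386 0.0032482999388622185
-0.049999999999999996 -0.021875712811009224 0.005936845673323426
-0.024999999999999994 -0.019332208990938377 0.007766504608614464
1.3877787807814457e-17 -0.01760930857817092 0.009644070517756164
0.02500000000000001 -0.023557943271320363 0.0234839782910838
0.05 -0.02355800591220226 0.022693593274688076
[ 0.5897 -0.097   0.0229]
[ 0.1976 -0.2014]
[ 0.1973 -0.2257]
```

```bash
cat > plan.py <<'E'
# plan.go([(x,y,z),tilt_deg,yaw_deg]...) prints rows; commanded pose kept in cmd.npz
from h import *
from scipy.spatial.transform import Rotation as Ro
import os
def R(tilt,yaw=0):  # tool y along world yaw dir, tilt>0 points toward left of it
    return (Ro.from_euler('z',yaw,degrees=True)*Ro.from_euler('x',tilt,degrees=True)).as_matrix()@np.array([[0,1,0],[1,0,0],[0,0,-1.]])
def load(meas=False):
    if meas or not os.path.exists("cmd.npz"):
        s=bot.read_state(); return s["position"],s["tcp_rot"]
    c=np.load("cmd.npz"); return c["p"],c["R"]
def go(*T,meas=False):
    "T: calls; each a list of (jarpoint, tilt, yaw, ahead): TCP = point + ahead*toolz; rel. to call's start"
    p0,R0=load(meas)
    for call in T:
        print("call")
        for (q,t,y,a) in call:
            R1=R(t,y);p1=np.array(q)+a*R1[:,2]
            sh=np.round(R0.T@(p1-p0)/.3,3);w=np.round(Ro.from_matrix(R0.T@R1).as_rotvec()/np.pi,4)
            n=max(np.linalg.norm(sh)*.3/.0417,np.linalg.norm(w)*180/7.16)
            print([*map(float,sh),*map(float,w)],"rows from start %.1f"%n)
        p0,R0=p0+R0@sh*.3,R0@Ro.from_rotvec(w*np.pi).as_matrix()
    np.savez("cmd.npz",p=p0,R=R0)
E
python3 - <<'E'
import plan
J=(.469,.162,.0745)
plan.go([((.45,.12,.30),45,0,0)],[(J,45,0,-.10)],[(J,45,0,.005)],meas=True)
E
```

```text
call
[-1.219, -1.122, -0.221, -0.1452, 0.2206, 0.3504] rows from start 12.0
call
[-0.433, 0.064, 0.296, 0.0, -0.0, -0.0] rows from start 3.8
call
[0.0, -0.0, 0.35, 0.0, -0.0, -0.0] rows from start 2.5
```

Run:
```python
import plan
J=(.469,.162,.0745)
plan.go([((.36,.30,.30),45,0,0)],[((.45,.12,.30),45,0,0)],[(J,45,0,-.10)],[(J,45,0,.005)],meas=True)
```

```text
call
[-0.707, -0.69, -0.221, -0.1452, 0.2206, 0.3504] rows from start 11.0
call
[-0.424, 0.3, -0.425, 0.0, -0.0, -0.0] rows from start 4.8
call
[-0.432, 0.063, 0.298, 0.0, -0.0, -0.0] rows from start 3.8
call
[-0.0, -0.0, 0.35, 0.0, -0.0, -0.0] rows from start 2.5
```

Call:
move_arm(
  increments=[
    [-0.707,-0.69,-0.221,-0.1452,0.2206,0.3504,1],
    [-0.707,-0.69,-0.221,-0.1452,0.2206,0.3504,1],
    [-0.707,-0.69,-0.221,-0.1452,0.2206,0.3504,1],
    [-0.707,-0.69,-0.221,-0.1452,0.2206,0.3504,1],
    [-0.707,-0.69,-0.221,-0.1452,0.2206,0.3504,1],
    [-0.707,-0.69,-0.221,-0.1452,0.2206,0.3504,1],
    [-0.707,-0.69,-0.221,-0.1452,0.2206,0.3504,1],
    [-0.707,-0.69,-0.221,-0.1452,0.2206,0.3504,1],
    [-0.707,-0.69,-0.221,-0.1452,0.2206,0.3504,1],
    [-0.707,-0.69,-0.221,-0.1452,0.2206,0.3504,1],
  ],
)

```text
time_s: 3.28
position: [0.3624, 0.2984, 0.3006]
tcp_rot: [[-0.098, 0.995, -0.032], [0.745, 0.095, 0.66], [0.66, 0.041, -0.75]]
force: [0.3, 0.6, -0.2]
opening: 0.998
grasp_force: 0.0
```

Run:
```python
import plan
J=(.469,.162,.0745)
s=plan.bot.read_state();print(s["time_s"],s["joint_positions"],s["position"],s["tcp_rot"])
plan.go([((.45,.12,.30),45,0,0)],[(J,45,0,-.10)],[(J,45,0,.005)],meas=True)
```

```text
3.2833 [ -1.08280162  12.35961492 114.66984878  46.49455701  65.41110833
 -32.36392617] [0.36236096 0.29841382 0.30064569] [[-0.09792087  0.99466887 -0.03233178]
 [ 0.74502516  0.09480647  0.66026452]
 [ 0.65980983  0.04056569 -0.75033687]]
call
[-0.473, 0.234, -0.4, -0.0113, 0.0198, 0.0309] rows from start 4.8
call
[-0.433, 0.063, 0.297, 0.0, -0.0, -0.0] rows from start 3.8
call
[0.0, 0.0, 0.35, 0.0, -0.0, -0.0] rows from start 2.5
```

Call:
move_arm(
  increments=[
    [-0.473,0.234,-0.4,-0.0113,0.0198,0.0309,1],
    [-0.473,0.234,-0.4,-0.0113,0.0198,0.0309,1],
    [-0.473,0.234,-0.4,-0.0113,0.0198,0.0309,1],
    [-0.473,0.234,-0.4,-0.0113,0.0198,0.0309,1],
    [-0.473,0.234,-0.4,-0.0113,0.0198,0.0309,1],
    [-0.473,0.234,-0.4,-0.0113,0.0198,0.0309,1],
  ],
)

```text
time_s: 3.78
position: [0.4549, 0.1164, 0.2991]
tcp_rot: [[-0.004, 1.0, 0.002], [0.712, 0.001, 0.702], [0.702, 0.005, -0.712]]
force: [1.0, -0.0, 0.1]
opening: 0.997
grasp_force: 0.0
```

Call:
move_arm(
  increments=[
    [-0.433,0.063,0.297,0,0,0,1],
    [-0.433,0.063,0.297,0,0,0,1],
    [-0.433,0.063,0.297,0,0,0,1],
    [-0.433,0.063,0.297,0,0,0,1],
    [-0.433,0.063,0.297,0,0,0,1],
    [-0.433,0.063,0.297,0,0,0,1],
  ],
)

```text
time_s: 4.28
position: [0.4676, 0.094, 0.144]
tcp_rot: [[-0.002, 1.0, -0.01], [0.707, 0.008, 0.708], [0.708, -0.006, -0.707]]
force: [0.1, -0.5, -0.6]
opening: 1.001
grasp_force: 0.0
```

Run:
```python
from h import *
s=bot.read_state();print(s["time_s"],s["joint_positions"],s["position"],s["tcp_rot"],s["force"])
c=np.load("cmd.npz");print(c["p"])
a=cap("wrist");b=cap("top");d=cap("scene")
cv2.imwrite("pics/a.png",np.hstack([cv2.resize(x["image"],(400,300)) for x in(a,d)]))
for p in((.469,.162,.0745),(.469,.162,.127),(.469,.162,.022)):print(proj(a,p))
for n in("wrist","top","scene"):print(n,[(d["conf"],d["location"]) for d in nets.find_in(n,"spice_center")[:2]])
```

```text
4.2833 [-26.91367433  37.11729174 110.05297688  43.52546537  65.46007047
 -57.70661976] [0.46760423 0.09399207 0.14401347] [[-0.00200831  0.99994945 -0.00985224]
 [ 0.70659685  0.00839061  0.7075666 ]
 [ 0.7076135  -0.00554055 -0.70657798]] [ 0.10021097 -0.47808528 -0.59361718]
[0.46887236 0.16553246 0.07080864]
[321.35716758 246.76404287]
[321.41930831 203.57924251]
[321.2987408  276.93323866]
wrist [(0.73, [326.6, 235.5])]
top [(0.93, [255.7, 359.7])]
scene [(0.61, [301.0, 338.9])]
```

View pics/a.png

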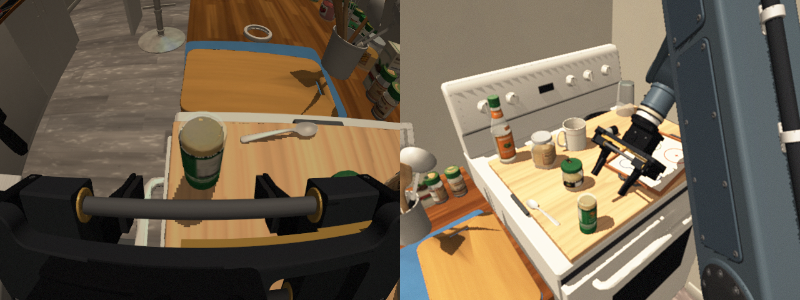

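Call:
move_arm(
  increments=[
    [0,0.007,0.1,0,0,0,1],
    [0,0.007,0.2,0,0,0,1],
    [0,0.007,0.28,0,0,0,1],
    [0,0.007,0.35,0,0,0,1],
    [0,0.007,0.35,0,0,0,1],
    [0,0.007,0.35,0,0,0,1],
  ],
)

```text
time_s: 5.08
position: [0.4694, 0.1681, 0.071]
tcp_rot: [[-0.007, 1.0, -0.008], [0.709, 0.011, 0.705], [0.705, -0.001, -0.709]]
force: [0.5, -0.5, 0.8]
opening: 0.998
grasp_force: 0.0
```

Run:
```python
from h import *
a=cap("wrist");d=cap("scene")
cv2.imwrite("pics/b.png",np.hstack([cv2.resize(a["image"],(400,300)),cv2.resize(d["image"][210:450,160:480],(400,300))]))
```

```text
(no output)
```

View pics/b.png

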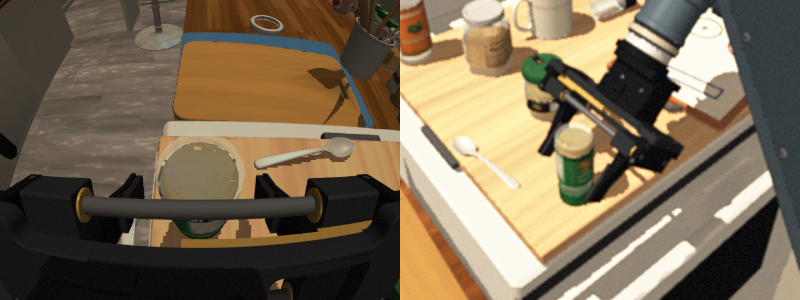

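Call:
move_arm(
  increments=[
    [0,0,0,0,0,0,0.45],
    [0,0,0,0,0,0,0.4],
    [0,0,0,0,0,0,0.3],
    [0,0,0,0,0,0,0.3],
    [0,0,0,0,0,0,0.3],
    [0,0,0,0,0,0,0.3],
    [0,0,0,0,0,0,0.3],
    [0,0,0,0,0,0,0.3],
  ],
)

```text
time_s: 5.85
position: [0.4697, 0.1674, 0.0702]
tcp_rot: [[-0.005, 1.0, -0.007], [0.709, 0.009, 0.705], [0.705, -0.001, -0.709]]
force: [0.8, 0.6, 0.8]
opening: 0.508
grasp_force: 30.0
```

Run:
```python
import plan
s=plan.bot.read_state();print(s["position"],s["opening"],s["grasp_force"],s["joint_positions"])
import numpy as np
np.savez("cmd.npz",p=np.array([.471,.1655,.0708]),R=plan.R(45))
plan.go([((.471,.15,.14),45,0,.005)],[((.49,.06,.14),-45,0,.005)],[((.49,.06,.048),-45,0,.005)])
```

```text
[0.46966705 0.16744969 0.07020028] 0.5077314888583527 29.985733437905168 [-18.43896281  45.68573472 112.51878623  54.46344241  55.05142943
 -64.54114998]
call
[0.127, 0.0, -0.183, 0.0, 0.0, 0.0] rows from start 1.6
call
[-0.229, 0.063, -0.229, -0.0, -0.5, -0.0] rows from start 12.6
call
[0.217, 0.0, 0.217, 0.0, -0.0, 0.0] rows from start 2.2
```

Run:
```python
import plan
import numpy as np
np.savez("cmd.npz",p=np.array([.471,.1655,.0708]),R=plan.R(45))
plan.go([((.471,.15,.15),45,0,.005)],[((.48,.10,.16),0,0,.005)],[((.49,.06,.14),-45,0,.005)])
```

```text
call
[0.15, 0.0, -0.207, 0.0, 0.0, 0.0] rows from start 1.8
call
[-0.106, 0.03, -0.146, 0.0, -0.25, 0.0] rows from start 6.3
call
[-0.145, 0.033, 0.062, 0.0, -0.25, 0.0] rows from start 6.3
```

Call:
move_arm(
  increments=[
    [0.05,0,-0.07,0,0,0,0.3],
    [0.1,0,-0.14,0,0,0,0.3],
    [0.15,0,-0.207,0,0,0,0.3],
    [0.15,0,-0.207,0,0,0,0.3],
  ],
)

```text
time_s: 6.18
position: [0.4712, 0.155, 0.1488]
tcp_rot: [[-0.009, 1.0, -0.003], [0.71, 0.008, 0.705], [0.705, 0.004, -0.71]]
force: [1.4, -0.2, -0.7]
opening: 0.505
grasp_force: 30.0
```

Call:
move_arm(
  increments=[
    [-0.013,0.004,-0.02,0,-0.03,0,0.3],
    [-0.026,0.008,-0.04,0,-0.06,0,0.3],
    [-0.04,0.012,-0.06,0,-0.095,0,0.3],
    [-0.055,0.016,-0.08,0,-0.13,0,0.3],
    [-0.07,0.02,-0.1,0,-0.165,0,0.3],
    [-0.084,0.024,-0.12,0,-0.2,0,0.3],
    [-0.1,0.028,-0.14,0,-0.235,0,0.3],
    [-0.106,0.03,-0.146,0,-0.25,0,0.3],
  ],
)

```text
time_s: 6.85
position: [0.4792, 0.1031, 0.1547]
tcp_rot: [[-0.011, 1.0, -0.0], [1.0, 0.011, -0.007], [-0.007, -0.0, -1.0]]
force: [0.7, 0.3, -1.4]
opening: 0.507
grasp_force: 30.0
```

Call:
move_arm(
  increments=[
    [-0.018,0.004,0.008,0,-0.03,0,0.3],
    [-0.036,0.008,0.015,0,-0.06,0,0.3],
    [-0.055,0.012,0.023,0,-0.095,0,0.3],
    [-0.075,0.016,0.031,0,-0.13,0,0.3],
    [-0.095,0.02,0.04,0,-0.165,0,0.3],
    [-0.115,0.025,0.05,0,-0.2,0,0.3],
    [-0.135,0.03,0.058,0,-0.235,0,0.3],
    [-0.145,0.033,0.062,0,-0.25,0,0.3],
    [-0.145,0.033,0.062,0,-0.25,0,0.3],
  ],
)

```text
time_s: 7.6
position: [0.4882, 0.0599, 0.1329]
tcp_rot: [[-0.013, 1.0, 0.003], [0.705, 0.011, -0.71], [-0.709, -0.007, -0.705]]
force: [0.8, 0.7, -1.0]
opening: 0.505
grasp_force: 30.0
```

Run:
```python
from h import *
s=bot.read_state();print(s["time_s"],s["position"],s["tcp_rot"],s["opening"],s["joint_positions"],np.load("cmd.npz")["p"])
a=cap("wrist");d=cap("scene")
cv2.imwrite("pics/c.png",np.hstack([cv2.resize(a["image"],(400,300)),cv2.resize(d["image"],(400,300))]))
```

```text
7.6 [0.48822386 0.05991414 0.13293431] [[-0.01328109  0.99990751  0.00293144]
 [ 0.70458666  0.01143866 -0.70952576]
 [-0.70949366 -0.00735782 -0.70467341]] 0.5047017649340626 [ 17.37895403  41.2086557   99.76017102 -48.19979054  65.4369691
  47.9805258 ] [0.4899     0.0564512  0.13641642]
```

View pics/c.png

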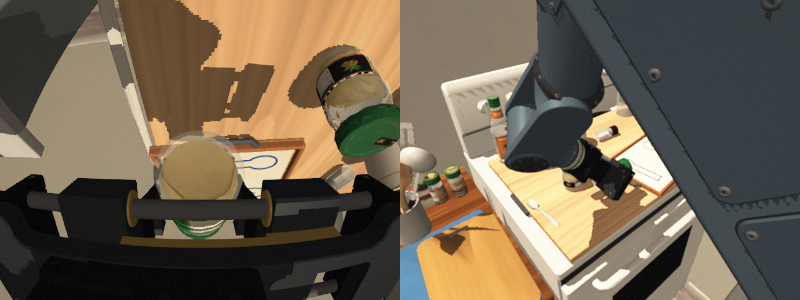

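Call:
move_arm(
  increments=[
    [0.05,0,0.05,0,0,0,0.3],
    [0.1,0,0.1,0,0,0,0.3],
    [0.15,0,0.15,0,0,0,0.3],
    [0.18,0,0.18,0,0,0,0.3],
    [0.197,0,0.197,0,0,0,0.3],
    [0.197,0,0.197,0,0,0,0.3],
    [0.197,0,0.197,0,0,0,0.3],
  ],
)

```text
time_s: 8.28
position: [0.4897, 0.0582, 0.053]
tcp_rot: [[-0.007, 1.0, 0.005], [0.705, 0.008, -0.709], [-0.709, -0.001, -0.705]]
force: [0.6, -1.2, -1.9]
opening: 0.508
grasp_force: 30.0
```

Call:
move_arm(
  increments=[
    [0.004,0,0.004,0,0,0,0.3],
    [0.004,0,0.004,0,0,0,0.3],
  ],
)

```text
time_s: 8.45
position: [0.49, 0.0587, 0.0516]
tcp_rot: [[-0.006, 1.0, 0.006], [0.706, 0.009, -0.708], [-0.708, 0.0, -0.706]]
force: [0.2, -0.2, -1.1]
opening: 0.509
grasp_force: 30.0
```

Call:
move_arm(
  increments=[
    [0.004,0,0.004,0,0,0,0.3],
    [0.004,0,0.004,0,0,0,0.3],
  ],
)

```text
time_s: 8.62
position: [0.4897, 0.0586, 0.0495]
tcp_rot: [[-0.006, 1.0, 0.006], [0.706, 0.009, -0.709], [-0.709, -0.0, -0.706]]
force: [-1.0, -0.3, -0.8]
opening: 0.505
grasp_force: 30.0
```

Call:
move_arm(
  increments=[
    [0.007,0,0.007,0,0,0,0.3],
    [0.007,0,0.007,0,0,0,0.3],
  ],
)

```text
time_s: 8.78
position: [0.4894, 0.0586, 0.0459]
tcp_rot: [[-0.007, 1.0, 0.005], [0.706, 0.009, -0.709], [-0.709, -0.001, -0.706]]
force: [0.4, -0.4, -0.8]
opening: 0.503
grasp_force: 30.0
```

Call:
move_arm(
  increments=[
    [0.004,0,0.004,0,0,0,0.3],
    [0.004,0,0.004,0,0,0,0.3],
  ],
)

```text
time_s: 8.95
position: [0.4893, 0.0585, 0.0441]
tcp_rot: [[-0.007, 1.0, 0.005], [0.705, 0.009, -0.709], [-0.709, -0.002, -0.705]]
force: [0.2, -0.3, -1.2]
opening: 0.505
grasp_force: 30.0
```

Call:
move_arm(
  increments=[
    [0.004,0,0.004,0,0,0,0.3],
    [0.004,0,0.004,0,0,0,0.3],
  ],
)

```text
time_s: 9.12
position: [0.4894, 0.0585, 0.0424]
tcp_rot: [[-0.007, 1.0, 0.005], [0.705, 0.009, -0.709], [-0.709, -0.002, -0.705]]
force: [-0.1, 0.4, -0.6]
opening: 0.503
grasp_force: 30.0
```

Call:
move_arm(
  increments=[
    [0.003,0,0.003,0,0,0,0.3],
    [0.003,0,0.003,0,0,0,0.3],
  ],
)

```text
time_s: 9.28
position: [0.4894, 0.0585, 0.0413]
tcp_rot: [[-0.007, 1.0, 0.005], [0.705, 0.009, -0.709], [-0.709, -0.001, -0.705]]
force: [-0.3, -0.4, -0.6]
opening: 0.504
grasp_force: 30.0
```

Call:
move_arm(
  increments=[
    [0.003,0,0.003,0,0,0,0.3],
    [0.003,0,0.003,0,0,0,0.3],
  ],
)

```text
time_s: 9.45
position: [0.4894, 0.0585, 0.04]
tcp_rot: [[-0.007, 1.0, 0.005], [0.705, 0.009, -0.709], [-0.709, -0.001, -0.705]]
force: [-0.8, -0.1, -1.8]
opening: 0.506
grasp_force: 30.0
```

Call:
move_arm(
  increments=[
    [0.002,0,0.002,0,0,0,0.3],
    [0.002,0,0.002,0,0,0,0.3],
  ],
)

```text
time_s: 9.62
position: [0.4895, 0.0585, 0.0393]
tcp_rot: [[-0.007, 1.0, 0.005], [0.705, 0.009, -0.709], [-0.709, -0.001, -0.705]]
force: [0.1, 0.7, -1.5]
opening: 0.506
grasp_force: 30.0
```

Call:
move_arm(
  increments=[
    [0.003,0,0.003,0,0,0,0.3],
    [0.003,0,0.003,0,0,0,0.3],
    [0.003,0,0.003,0,0,0,0.3],
  ],
)

```text
time_s: 9.87
position: [0.4895, 0.0585, 0.0391]
tcp_rot: [[-0.007, 1.0, 0.006], [0.704, 0.009, -0.71], [-0.71, -0.001, -0.704]]
force: [-0.1, 2.6, 4.7]
opening: 0.506
grasp_force: 30.0
```

Run:
```python
from h import *
d=cap("scene");t=cap("top")
cv2.imwrite("pics/d.png",np.hstack([cv2.resize(d["image"][190:370,100:340],(400,300)),cv2.resize(t["image"][200:380,220:460],(400,300))]))
```

```text
(no output)
```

View pics/d.png

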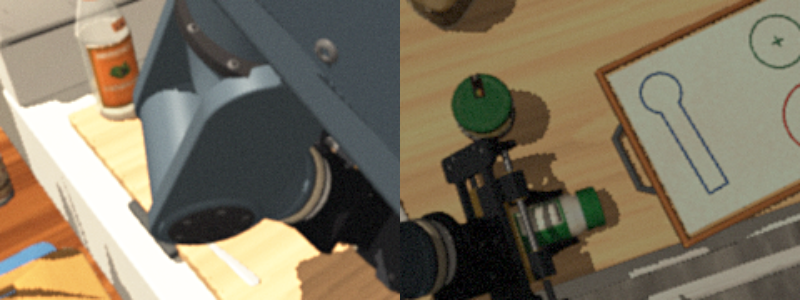

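Call:
move_arm(
  increments=[
    [0,0,0,0,0,0,0.56],
    [0,0,0,0,0,0,0.62],
    [0,0,0,0,0,0,0.8],
    [0,0,0,0,0,0,0.9],
    [0,0,0,0,0,0,0.9],
    [0,0,0,0,0,0,0.9],
    [0,0,0,0,0,0,0.9],
  ],
)

```text
time_s: 10.55
position: [0.4894, 0.0584, 0.038]
tcp_rot: [[-0.007, 1.0, 0.005], [0.705, 0.009, -0.709], [-0.709, -0.001, -0.705]]
force: [0.2, 0.1, 0.4]
opening: 0.869
grasp_force: 0.0
```

Call:
move_arm(
  increments=[
    [0,0,-0.08,0,0,0,0.9],
    [0,0,-0.2,0,0,0,0.9],
    [0,0,-0.33,0,0,0,0.9],
    [0,0,-0.45,0,0,0,0.9],
    [0,0,-0.45,0,0,0,0.9],
  ],
)

```text
time_s: 10.97
position: [0.492, 0.1592, 0.1374]
tcp_rot: [[-0.003, 1.0, 0.016], [0.709, 0.013, -0.705], [-0.705, 0.01, -0.709]]
force: [0.2, -0.6, -1.0]
opening: 0.9
grasp_force: 0.0
```

Run:
```python
from h import *
s=bot.read_state();print(s["time_s"],s["position"],s["opening"])
d=cap("wrist");t=cap("top")
for n in("wrist","top"):print(n,[(d["conf"],d["location"]) for d in nets.find_in(n,"spice_center")[:2]])
cv2.imwrite("pics/e.png",np.hstack([cv2.resize(d["image"],(400,300)),cv2.resize(t["image"][200:380,220:460],(400,300))]))
```

```text
10.9667 [0.49196143 0.15922421 0.13742428] 0.9001387755677227
wrist [(0.63, [316.4, 227.8])]
top [(0.74, [308.8, 332.7])]
```

View pics/e.png

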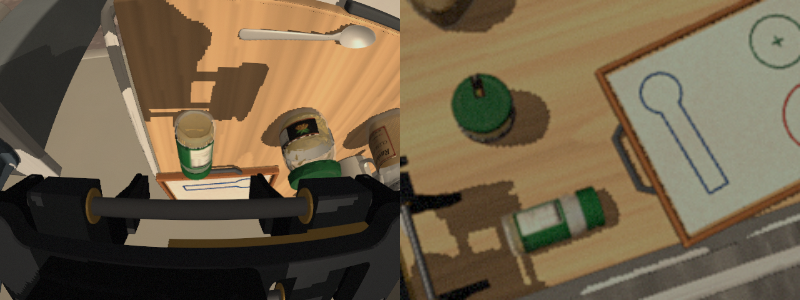

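Run:
```python
from h import *
np.set_printoptions(precision=4,suppress=True)
t=cap("top");im=t["image"]
b,g,r=[cv2.GaussianBlur(im,(3,3),0)[...,i].astype(int) for i in range(3)]
m=((g-r>10)).astype(np.uint8);m[:300]=0;m[:,:275]=0;m[:,355:]=0
n,l,st,ce=cv2.connectedComponentsWithStats(m);print(st[1:],ce[1:])
for uv in((287.2,341),(340,323),(313.6,332)):print(onz(t,uv,.0445))
```

```text
[[326 313  17  24 269]
 [289 320  33  31 334]] [[334.0706 324.2342]
 [307.2665 339.5868]]
[0.4899 0.1095 0.0445]
[0.4904 0.0097 0.0445]
[0.4901 0.0598 0.0445]
```

Run:
```python
import plan
G=(.490,.054,.0445)
plan.go([((.49,.06,.25),0,0,0)],[(G,40,0,-.14)],[(G,40,0,-.06),(G,40,0,.005)],meas=True)
```

```text
call
[-0.497, 0.004, -0.057, -0.0004, 0.2513, 0.0028] rows from start 6.3
call
[-0.32, -0.0, 0.328, 0.0, 0.2222, 0.0] rows from start 5.6
call
[0.0, -0.0, 0.267, -0.0, -0.0, 0.0] rows from start 1.9
[0.0, -0.0, 0.483, -0.0, -0.0, 0.0] rows from start 3.5
```

Call:
move_arm(
  increments=[
    [-0.497,0.004,-0.057,-0.0004,0.2513,0.0028,0.9],
    [-0.497,0.004,-0.057,-0.0004,0.2513,0.0028,0.9],
    [-0.497,0.004,-0.057,-0.0004,0.2513,0.0028,0.9],
    [-0.497,0.004,-0.057,-0.0004,0.2513,0.0028,0.9],
    [-0.497,0.004,-0.057,-0.0004,0.2513,0.0028,0.9],
    [-0.497,0.004,-0.057,-0.0004,0.2513,0.0028,0.9],
    [-0.497,0.004,-0.057,-0.0004,0.2513,0.0028,0.9],
    [-0.497,0.004,-0.057,-0.0004,0.2513,0.0028,0.9],
  ],
)

```text
time_s: 11.88
position: [0.49, 0.0577, 0.2502]
tcp_rot: [[0.006, 1.0, 0.001], [1.0, -0.006, 0.002], [0.002, 0.001, -1.0]]
force: [0.1, -0.9, -0.4]
opening: 0.9
grasp_force: 0.0
```

Call:
move_arm(
  increments=[
    [-0.32,0,0.328,0,0.2222,0,0.9],
    [-0.32,0,0.328,0,0.2222,0,0.9],
    [-0.32,0,0.328,0,0.2222,0,0.9],
    [-0.32,0,0.328,0,0.2222,0,0.9],
    [-0.32,0,0.328,0,0.2222,0,0.9],
    [-0.32,0,0.328,0,0.2222,0,0.9],
    [-0.32,0,0.328,0,0.2222,0,0.9],
    [-0.32,0,0.328,0,0.2222,0,0.9],
  ],
)

```text
time_s: 12.55
position: [0.4902, -0.0351, 0.1505]
tcp_rot: [[0.002, 1.0, -0.001], [0.765, -0.001, 0.644], [0.644, -0.002, -0.765]]
force: [-1.0, 0.6, -0.2]
opening: 0.9
grasp_force: 0.0
```

Run:
```python
import plan
s=plan.bot.read_state();print(s["position"],plan.np.load("cmd.npz")["p"])
c=plan.cap("wrist");print(plan.proj(c,(.49,.06,.0445)),plan.nets.find_in("wrist","spice_center")[:2])
G=(.490,.054,.0445)
plan.go([(G,40,0,-.06),(G,40,0,.005)],meas=True)
```

```text
[ 0.49020091 -0.03509479  0.1505173 ] [0.4900175  0.05712534 0.04066143]
[318.04076713 224.07893652] [{'location': [320.7, 226.4], 'conf': 0.94}]
call
[-0.008, -0.001, 0.263, -0.0003, -0.0001, 0.0009] rows from start 1.9
[-0.008, -0.001, 0.479, -0.0003, -0.0001, 0.0009] rows from start 3.4
```

Call:
move_arm(
  increments=[
    [-0.008,0,0.1,0,0,0,0.9],
    [-0.008,0,0.2,0,0,0,0.9],
    [-0.008,0,0.3,0,0,0,0.9],
    [-0.008,0,0.38,0,0,0,0.9],
    [-0.008,0,0.44,0,0,0,0.9],
    [-0.008,0,0.479,0,0,0,0.9],
    [-0.008,0,0.479,0,0,0,0.9],
    [-0.008,0,0.479,0,0,0,0.9],
  ],
)

```text
time_s: 13.32
position: [0.4915, 0.0571, 0.0417]
tcp_rot: [[-0.006, 1.0, 0.0], [0.766, 0.004, 0.643], [0.643, 0.004, -0.766]]
force: [0.3, -0.2, 0.2]
opening: 0.898
grasp_force: 0.0
```

Call:
move_arm(
  increments=[
    [0,0,0,0,0,0,0.45],
    [0,0,0,0,0,0,0.4],
    [0,0,0,0,0,0,0.3],
    [0,0,0,0,0,0,0.3],
    [0,0,0,0,0,0,0.3],
    [0,0,0,0,0,0,0.3],
    [0,0,0,0,0,0,0.3],
  ],
)

```text
time_s: 13.9
position: [0.4913, 0.0559, 0.0412]
tcp_rot: [[-0.003, 1.0, 0.001], [0.765, 0.001, 0.644], [0.644, 0.003, -0.765]]
force: [-0.3, -1.8, 2.9]
opening: 0.505
grasp_force: 30.0
```

Run:
```python
import plan
s=plan.bot.read_state();print(s["time_s"],s["position"],s["opening"],s["grasp_force"],s["force"],plan.np.load("cmd.npz")["p"])
M=(.605,-.245)
plan.go([((.49,.045,.15),40,0,.005)],[((.54,-.05,.18),0,0,.005)],[((*M,.145),-50,0,.005)])
```

```text
13.9 [0.49134381 0.05587671 0.04121235] 0.5046579725780328 29.981207924574846 [-0.31064204 -1.79782748  2.90156832] [0.49004101 0.05723388 0.04078003]
call
[0.203, -0.0, -0.288, -0.0, 0.0, 0.0] rows from start 2.5
call
[-0.189, 0.166, -0.285, -0.0, -0.2222, 0.0] rows from start 5.6
call
[-0.663, 0.217, 0.111, 0.0, -0.2778, 0.0001] rows from start 7.0
```

Call:
move_arm(
  increments=[
    [0.05,0,-0.07,0,0,0,0.3],
    [0.1,0,-0.15,0,0,0,0.3],
    [0.16,0,-0.23,0,0,0,0.3],
    [0.203,0,-0.288,0,0,0,0.3],
    [0.203,0,-0.288,0,0,0,0.3],
  ],
)

```text
time_s: 14.32
position: [0.4929, 0.0461, 0.1493]
tcp_rot: [[-0.007, 1.0, 0.007], [0.767, 0.001, 0.642], [0.642, 0.009, -0.767]]
force: [-0.3, -0.4, -1.2]
opening: 0.507
grasp_force: 30.0
```

Call:
move_arm(
  increments=[
    [-0.024,0.021,-0.036,0,-0.028,0,0.3],
    [-0.048,0.042,-0.072,0,-0.056,0,0.3],
    [-0.073,0.063,-0.11,0,-0.085,0,0.3],
    [-0.098,0.085,-0.148,0,-0.115,0,0.3],
    [-0.125,0.11,-0.188,0,-0.147,0,0.3],
    [-0.15,0.132,-0.226,0,-0.177,0,0.3],
    [-0.175,0.153,-0.263,0,-0.205,0,0.3],
    [-0.189,0.166,-0.285,0,-0.2222,0,0.3],
    [-0.189,0.166,-0.285,0,-0.2222,0,0.3],
  ],
)

```text
time_s: 15.07
position: [0.5417, -0.0506, 0.175]
tcp_rot: [[-0.004, 1.0, 0.004], [1.0, 0.004, 0.001], [0.001, 0.004, -1.0]]
force: [0.5, 0.8, -2.2]
opening: 0.503
grasp_force: 30.0
```

Call:
move_arm(
  increments=[
    [-0.066,0.022,0.011,0,-0.028,0,0.3],
    [-0.14,0.046,0.024,0,-0.06,0,0.3],
    [-0.22,0.072,0.037,0,-0.093,0,0.3],
    [-0.3,0.098,0.05,0,-0.127,0,0.3],
    [-0.38,0.125,0.064,0,-0.16,0,0.3],
    [-0.46,0.15,0.077,0,-0.193,0,0.3],
    [-0.54,0.177,0.09,0,-0.227,0,0.3],
    [-0.61,0.2,0.102,0,-0.257,0,0.3],
    [-0.663,0.217,0.111,0,-0.2778,0,0.3],
    [-0.663,0.217,0.111,0,-0.2778,0,0.3],
  ],
)

```text
time_s: 15.9
position: [0.6045, -0.2507, 0.1367]
tcp_rot: [[-0.004, 1.0, -0.004], [0.646, -0.0, -0.763], [-0.763, -0.005, -0.646]]
force: [-0.6, 0.4, -1.7]
opening: 0.503
grasp_force: 30.0
```

Run:
```python
from h import *
s=bot.read_state();print(s["time_s"],s["position"],s["tcp_rot"],s["opening"],s["joint_positions"],np.load("cmd.npz")["p"])
d=cap("wrist");t=cap("top")
for n in("wrist","top"):print(n,[(d["conf"],d["location"]) for d in nets.find_in(n,"spice_center")[:2]])
cv2.imwrite("pics/f.png",np.hstack([cv2.resize(d["image"],(400,300)),cv2.resize(t["image"][150:330,340:580],(400,300))]))
```

```text
15.9 [ 0.60448698 -0.25070087  0.13674644] [[-3.87801487e-03  9.99986273e-01 -3.52344230e-03]
 [ 6.46086994e-01 -1.83783366e-04 -7.63263757e-01]
 [-7.63253927e-01 -5.23639844e-03 -6.46077412e-01]] 0.5032989499004585 [-13.00675579  44.71283989  92.53099877 -67.06614208  53.93713657
  34.6092593 ] [ 0.60499287 -0.2489201   0.14185506]
wrist [(0.76, [320.9, 264.1])]
top [(0.96, [468.6, 200.1])]
```

View pics/f.png

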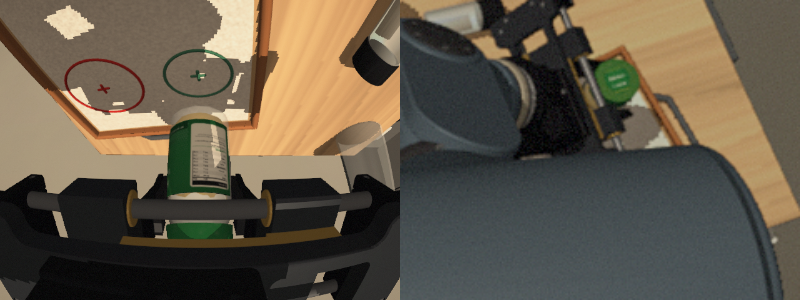

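Run:
```python
from h import *
np.set_printoptions(precision=4,suppress=True)
t=cap("top");w=cap("wrist")
print("cap by top",onz(t,(470,198),.185),onz(t,(468.6,200.1),.16))
im=w["image"];b,g,r=[im[...,i].astype(int) for i in range(3)]
m=(g-r>12)&(g-b>5);m[:60]=0;m[165:]=0;m[:,:240]=0;m[:,390:]=0
ys,xs=np.nonzero(m);P=np.array([onz(w,(x,y),.03)[:2] for x,y in zip(xs,ys)])
k=np.hypot(*(P-[.605,-.245]).T)<.045;P=P[k]
from scipy.optimize import least_squares
print(len(P),least_squares(lambda q:np.hypot(*(P-q[:2]).T)-q[2],[.605,-.245,.03],loss="soft_l1",f_scale=.002).x, "cross",onz(w,(316.8,120),.03))
s=bot.read_state()["position"];print("jar",s+[0,.0033,-.004]); q=s+[0,.0033,-.0565];print("base px",proj(w,q))
m2=(r-g>35)&(r-b>35);m2[:60]=0;m2[190:]=0;m2[:,:90]=0;m2[:,240:]=0;ys,xs=np.nonzero(m2);P=np.array([onz(w,(x,y),.03)[:2] for x,y in zip(xs,ys)]);k=np.hypot(*(P-[.507,-.259]).T)<.05;P=P[k]
print(len(P),least_squares(lambda q:np.hypot(*(P-q[:2]).T)-q[2],[.507,-.259,.04],loss="soft_l1",f_scale=.002).x)
```

```text
cap by top [ 0.6051 -0.2456  0.185 ] [ 0.608  -0.2521  0.16  ]
1127 [ 0.6033 -0.2446  0.0305] cross [ 0.6059 -0.2495  0.03  ]
jar [ 0.6064 -0.2466  0.1388]
base px [317.784  199.0911]
1481 [ 0.507  -0.2588  0.0416]
```

Call:
move_arm(
  increments=[
    [0.03,-0.007,0.022,0,0,0,0.3],
    [0.06,-0.007,0.046,0,0,0,0.3],
    [0.09,-0.007,0.07,0,0,0,0.3],
    [0.12,-0.007,0.093,0,0,0,0.3],
    [0.135,-0.007,0.105,0,0,0,0.3],
    [0.139,-0.007,0.108,0,0,0,0.3],
    [0.139,-0.007,0.108,0,0,0,0.3],
    [0.139,-0.007,0.108,0,0,0,0.3],
  ],
)

```text
time_s: 16.87
position: [0.6043, -0.2486, 0.0901]
tcp_rot: [[0.001, 1.0, 0.002], [0.642, 0.001, -0.767], [-0.767, 0.002, -0.642]]
force: [-1.7, -0.0, 4.6]
opening: 0.503
grasp_force: 30.0
```

Call:
move_arm(
  increments=[
    [0.004,0,0.003,0,0,0,0.3],
    [0.004,0,0.003,0,0,0,0.3],
    [0.004,0,0.003,0,0,0,0.3],
  ],
)

```text
time_s: 17.12
position: [0.6042, -0.2487, 0.0901]
tcp_rot: [[0.001, 1.0, 0.002], [0.64, 0.0, -0.768], [-0.768, 0.002, -0.64]]
force: [-3.7, 3.5, 10.1]
opening: 0.506
grasp_force: 30.0
```

Call:
move_arm(
  increments=[
    [0.003,0,0.002,0,0,0,0.3],
    [0.003,0,0.002,0,0,0,0.3],
    [0.003,0,0.002,0,0,0,0.3],
  ],
)

```text
time_s: 17.37
position: [0.6043, -0.2487, 0.0901]
tcp_rot: [[0.002, 1.0, 0.002], [0.639, 0.0, -0.769], [-0.769, 0.003, -0.639]]
force: [-4.8, 4.5, 14.2]
opening: 0.507
grasp_force: 30.0
```

Call:
move_arm(
  increments=[
    [-0.006,0,-0.004,0,0,0,0.3],
    [-0.006,0,-0.004,0,0,0,0.5],
    [-0.006,0,-0.004,0,0,0,0.55],
    [-0.006,0,-0.004,0,0,0,0.6],
    [-0.006,0,-0.004,0,0,0,0.8],
    [-0.006,0,-0.004,0,0,0,0.9],
    [-0.006,0,-0.004,0,0,0,0.9],
    [-0.006,0,-0.004,0,0,0,0.9],
  ],
)

```text
time_s: 18.03
position: [0.6045, -0.2482, 0.0883]
tcp_rot: [[0.001, 1.0, 0.003], [0.644, 0.001, -0.765], [-0.765, 0.003, -0.644]]
force: [-0.2, -0.3, 1.3]
opening: 0.815
grasp_force: 0.0
```

Call:
move_arm(
  increments=[
    [0,0,-0.06,0,0,0,0.9],
    [0,0,-0.14,0,0,0,0.9],
    [0,0,-0.24,0,0,0,0.9],
    [0,0,-0.34,0,0,0,0.9],
    [0,0,-0.45,0,0,0,0.9],
    [0,0,-0.45,0,0,0,0.9],
  ],
)

```text
time_s: 18.53
position: [0.6067, -0.1412, 0.1796]
tcp_rot: [[0.004, 1.0, 0.011], [0.644, 0.006, -0.765], [-0.765, 0.01, -0.644]]
force: [0.5, 0.3, 0.6]
opening: 0.896
grasp_force: 0.0
```

```bash
cat > chk.py <<'E'
from h import *
np.set_printoptions(precision=4,suppress=True)
def show(names=("top","wrist","scene"),th=dict(spice_center=.0825,mustard_center=.064,spoon_center=.028,honey_center=.077,mug_center=.069,picks_center=.041)):
    for n in names:
        c=cap(n);cv2.imwrite(f"pics/last_{n}.png",c["image"])
        for t,z in th.items():
            for d in nets.find_in(n,t)[:1]:print(n,t,round(d["conf"],2),np.array(d["location"]),onz(c,d["location"],z))
E
python3 - <<'E'
from chk import *
s=bot.read_state();print(s["time_s"],s["position"],s["opening"])
show()
import plan
plan.go([((.624,.096,.28),0,90,0)],[((.624,.096,.28),0,90,0)],meas=True)
E
```

```text
18.5333 [ 0.6067 -0.1412  0.1796] 0.8961923679893844
top spice_center 0.65 [452.7 215. ] [ 0.6075 -0.2449  0.0825]
top spoon_center 0.54 [200.7 291.9] [0.6267 0.2352 0.028 ]
top honey_center 0.87 [235.1 185.1] [0.7888 0.1142 0.077 ]
top mug_center 0.67 [311.7 161.6] [ 0.7917 -0.0361  0.069 ]
top picks_center 0.7 [389.7 157. ] [ 0.7641 -0.1872  0.041 ]
wrist spice_center 0.63 [321.2 229.2] [ 0.6059 -0.2507  0.0825]
wrist mustard_center 0.37 [534.2 126.8] [ 0.7416 -0.1372  0.064 ]
wrist honey_center 0.32 [209.2 179.4] [ 0.5303 -0.1848  0.077 ]
wrist mug_center 0.73 [622.3  26.4] [ 0.7533 -0.0464  0.069 ]
wrist picks_center 0.81 [534.8 127.4] [ 0.7636 -0.1616  0.041 ]
scene spice_center 0.81 [401.2 223.9] [ 0.5775 -0.2003  0.0825]
scene mustard_center 0.66 [332.8 214.3] [ 0.7228 -0.1361  0.064 ]
scene honey_center 0.75 [231.4 239. ] [0.7733 0.0992 0.077 ]
scene mug_center 0.96 [278.4 213.4] [ 0.8006 -0.04    0.069 ]
scene picks_center 0.59 [332.8 213.5] [ 0.7524 -0.1633  0.041 ]
call
[0.251, 0.068, -0.838, -0.2156, 0.2174, -0.4653] rows from start 14.0
call
[-0.0, -0.0, 0.0, -0.0, 0.0, -0.0] rows from start 0.0
```

Call:
move_arm(
  increments=[
    [0.251,0.068,-0.838,-0.2156,0.2174,-0.4653,1],
    [0.251,0.068,-0.838,-0.2156,0.2174,-0.4653,1],
    [0.251,0.068,-0.838,-0.2156,0.2174,-0.4653,1],
    [0.251,0.068,-0.838,-0.2156,0.2174,-0.4653,1],
    [0.251,0.068,-0.838,-0.2156,0.2174,-0.4653,1],
    [0.251,0.068,-0.838,-0.2156,0.2174,-0.4653,1],
    [0.251,0.068,-0.838,-0.2156,0.2174,-0.4653,1],
    [0.251,0.068,-0.838,-0.2156,0.2174,-0.4653,1],
    [0.251,0.068,-0.838,-0.2156,0.2174,-0.4653,1],
    [0.251,0.068,-0.838,-0.2156,0.2174,-0.4653,1],
  ],
)

```text
time_s: 20.42
position: [0.6234, 0.097, 0.2809]
tcp_rot: [[-0.899, 0.412, 0.148], [0.376, 0.9, -0.222], [-0.225, -0.144, -0.964]]
force: [-0.1, -0.7, -1.8]
opening: 0.996
grasp_force: 0.0
```

Run:
```python
import plan
s=plan.bot.read_state();print(s["position"],s["tcp_rot"],s["joint_positions"])
plan.go([((.60,.09,.28),0,90,0)],meas=True)
```

```text
[0.62340815 0.09701837 0.28087951] [[-0.89892705  0.4123256   0.14804646]
 [ 0.37602492  0.89957122 -0.22220908]
 [-0.22480083 -0.1440806  -0.96369361]] [  5.0288711   26.21867684  83.06448576 -15.11845771  63.95578618
 -55.43686423]
call
[0.062, -0.053, -0.004, -0.0607, 0.0618, -0.1307] rows from start 3.9
```

Call:
move_arm(
  increments=[
    [0.062,-0.053,-0.004,-0.0607,0.0618,-0.1307,1],
    [0.062,-0.053,-0.004,-0.0607,0.0618,-0.1307,1],
    [0.062,-0.053,-0.004,-0.0607,0.0618,-0.1307,1],
    [0.062,-0.053,-0.004,-0.0607,0.0618,-0.1307,1],
    [0.062,-0.053,-0.004,-0.0607,0.0618,-0.1307,1],
    [0.062,-0.053,-0.004,-0.0607,0.0618,-0.1307,1],
  ],
)

```text
time_s: 20.92
position: [0.6006, 0.0883, 0.2791]
tcp_rot: [[-1.0, 0.011, 0.001], [0.011, 1.0, -0.003], [-0.001, -0.003, -1.0]]
force: [-0.8, -0.1, 0.1]
opening: 0.998
grasp_force: 0.0
```

```bash
cat > lid.py <<'E'
from h import *
from scipy.optimize import least_squares
np.set_printoptions(precision=4,suppress=True)
def circ(c,guess,z,r,cond,win=.06):
    b,g,rr=[cv2.GaussianBlur(c["image"],(3,3),0)[...,i].astype(int) for i in range(3)]
    m=cond(b,g,rr).astype(np.uint8)
    u=proj(c,(*guess,z));k=np.zeros_like(m);cv2.circle(k,tuple(int(v) for v in u),int(max(np.linalg.norm(proj(c,(guess[0]+win,guess[1],z))-u),8)),1,-1);m&=k
    n,l,st,ce=cv2.connectedComponentsWithStats(m)
    if n<2:return None
    i=1+np.argmax(st[1:,4]);ct=max(cv2.findContours((l==i).astype(np.uint8),0,1)[0],key=len)[:,0]
    h=cv2.convexHull(ct.astype(np.int32))[:,0]
    P=np.array([onz(c,p,z)[:2] for p in h]);(x,y),R=cv2.minEnclosingCircle((P*1000).astype(np.float32))
    q=least_squares(lambda q:np.hypot(*(P-q[:2]).T)-q[2],[*P.mean(0),r],loss="soft_l1",f_scale=.002).x
    return st[i,4],np.array([x,y,R]),q
green=lambda b,g,r:(g-r>12)&(g-b>5)
E
python3 - <<'E'
from lid import *
s=bot.read_state();print(s["time_s"],s["position"],s["tcp_rot"])
for n in("top","wrist","scene"):
    c=cap(n);cv2.imwrite(f"pics/l_{n}.png",c["image"])
    print(n,"mustard",circ(c,(.622,.097),.104,.032,green),[(d["conf"],d["location"]) for d in nets.find_in(n,"mustard_center")[:1]])
    print(n,"spice",circ(c,(.605,-.245),.135,.022,green))
    d=[onz(c,d["location"],.0275) for d in nets.find_in(n,"spoon_center")[:1]];print(d)
E
```

```text
20.9167 [0.6006 0.0883 0.2791] [[-0.9999  0.0113  0.0014]
 [ 0.0113  0.9999 -0.0035]
 [-0.0015 -0.0035 -1.    ]]
top mustard (np.int32(409), array([619.7117,  97.271 ,  29.9723]), array([0.625 , 0.098 , 0.0294])) [(0.58, [270.9, 265.6])]
top spice (np.int32(582), array([ 604.4474, -241.8942,   25.3515]), array([ 0.6046, -0.242 ,  0.0238]))
[]
wrist mustard (np.int32(3130), array([623.7714,  96.5862,  31.5161]), array([0.6237, 0.0962, 0.031 ])) [(0.82, [325.3, 241.8])]
wrist spice (np.int32(1184), array([ 600.5795, -235.1648,   31.909 ]), array([ 0.6015, -0.234 ,  0.0281]))
[array([0.6102, 0.2278, 0.0275])]
scene mustard (np.int32(610), array([619.9962, 100.4566,  34.3953]), array([0.6201, 0.1007, 0.0327])) []
scene spice (np.int32(281), array([ 589.4957, -229.2484,   36.1287]), array([ 0.5925, -0.2261,  0.0308]))
[array([0.6204, 0.2331, 0.0275])]
```

Run:
```python
import plan
M=(.6237,.0963)
plan.go([((*M,.13),0,90,0)],[((*M,.058),0,90,0)],meas=True)
```

```text
call
[-0.077, 0.024, 0.498, -0.0008, 0.0004, -0.0022] rows from start 3.6
call
[-0.001, 0.0, 0.24, -0.0, -0.0, 0.0] rows from start 1.7
```

Call:
move_arm(
  increments=[
    [-0.077,0.024,0.12,0,0,-0.0022,1],
    [-0.077,0.024,0.25,0,0,-0.0022,1],
    [-0.077,0.024,0.38,0,0,-0.0022,1],
    [-0.077,0.024,0.47,0,0,-0.0022,1],
    [-0.077,0.024,0.498,0,0,-0.0022,1],
    [-0.077,0.024,0.498,0,0,-0.0022,1],
    [-0.077,0.024,0.498,0,0,-0.0022,1],
  ],
)

```text
time_s: 21.95
position: [0.6246, 0.0959, 0.1308]
tcp_rot: [[-1.0, 0.0, 0.003], [0.0, 1.0, -0.002], [-0.003, -0.002, -1.0]]
force: [0.3, 0.2, -0.3]
opening: 0.998
grasp_force: 0.0
```

Run:
```python
from lid import *
s=bot.read_state();print(s["time_s"],s["position"],s["tcp_rot"],s["opening"])
c=cap("wrist");print(circ(c,(.622,.097),.104,.032,green))
```

```text
21.95 [0.6246 0.0959 0.1308] [[-1.      0.0002  0.0025]
 [ 0.0002  1.     -0.0024]
 [-0.0025 -0.0024 -1.    ]] 0.9981298457291461
(np.int32(8769), array([622.9226,  95.9901,  31.6776]), array([0.6227, 0.0963, 0.0308]))
```

Centred. Descend slowly and close.

Call:
move_arm(
  increments=[
    [0.004,0,0.06,0,0,0,1],
    [0.004,0,0.12,0,0,0,1],
    [0.004,0,0.18,0,0,0,1],
    [0.004,0,0.22,0,0,0,1],
    [0.004,0,0.243,0,0,0,1],
    [0.004,0,0.243,0,0,0,1],
    [0.004,0,0.243,0,0,0,1],
  ],
)

```text
time_s: 22.58
position: [0.6235, 0.0956, 0.058]
tcp_rot: [[-1.0, 0.0, 0.003], [0.0, 1.0, -0.002], [-0.003, -0.002, -1.0]]
force: [0.0, -0.2, 0.9]
opening: 1.001
grasp_force: 0.0
```

Call:
move_arm(
  increments=[
    [0,0,0,0,0,0,0.7],
    [0,0,0,0,0,0,0.6],
    [0,0,0,0,0,0,0.5],
    [0,0,0,0,0,0,0.5],
    [0,0,0,0,0,0,0.5],
    [0,0,0,0,0,0,0.5],
  ],
)

```text
time_s: 23.08
position: [0.623, 0.096, 0.0576]
tcp_rot: [[-1.0, 0.001, 0.002], [0.001, 1.0, -0.002], [-0.002, -0.002, -1.0]]
force: [0.4, 1.5, 2.1]
opening: 0.726
grasp_force: 29.8
```

Run:
```python
import plan
s=plan.bot.read_state();print(s["time_s"],s["position"],s["opening"],s["grasp_force"])
L=(.507,-.2588)
plan.go([((.615,.08,.20),0,90,0)],[((.52,-.17,.20),0,90,0)],[((*L,.12),0,90,0)],meas=True)
```

```text
23.0833 [0.62302483 0.09602562 0.05762264] 0.725681726941207 29.83845572140126
call
[0.026, -0.054, -0.475, -0.0006, 0.0007, -0.0002] rows from start 3.4
call
[0.316, -0.834, 0.0, 0.0, 0.0, 0.0] rows from start 6.4
call
[0.044, -0.296, 0.267, 0.0, 0.0, 0.0] rows from start 2.9
```

Call:
move_arm(
  increments=[
    [0.005,-0.01,-0.09,0,0,0,0.5],
    [0.012,-0.025,-0.2,0,0,0,0.5],
    [0.02,-0.04,-0.31,0,0,0,0.5],
    [0.024,-0.05,-0.41,0,0,0,0.5],
    [0.026,-0.054,-0.475,0,0,0,0.5],
    [0.026,-0.054,-0.475,0,0,0,0.5],
  ],
)

```text
time_s: 23.58
position: [0.6172, 0.0792, 0.2041]
tcp_rot: [[-1.0, 0.0, 0.01], [0.0, 1.0, -0.003], [-0.01, -0.003, -1.0]]
force: [0.4, -1.2, -2.4]
opening: 0.732
grasp_force: 30.0
```

Call:
move_arm(
  increments=[
    [0.025,-0.07,0,0,0,0,0.5],
    [0.06,-0.16,0,0,0,0,0.5],
    [0.105,-0.27,0,0,0,0,0.5],
    [0.15,-0.39,0,0,0,0,0.5],
    [0.195,-0.51,0,0,0,0,0.5],
    [0.24,-0.63,0,0,0,0,0.5],
    [0.28,-0.74,0,0,0,0,0.5],
    [0.305,-0.81,0,0,0,0,0.5],
    [0.316,-0.834,0,0,0,0,0.5],
    [0.316,-0.834,0,0,0,0,0.5],
  ],
)

```text
time_s: 24.42
position: [0.5182, -0.1718, 0.1983]
tcp_rot: [[-1.0, 0.004, -0.002], [0.004, 1.0, -0.001], [0.002, -0.001, -1.0]]
force: [0.8, -0.1, -3.2]
opening: 0.732
grasp_force: 30.0
```

Call:
move_arm(
  increments=[
    [0.01,-0.06,0.05,0,0,0,0.5],
    [0.02,-0.14,0.12,0,0,0,0.5],
    [0.033,-0.22,0.19,0,0,0,0.5],
    [0.044,-0.28,0.25,0,0,0,0.5],
    [0.044,-0.296,0.267,0,0,0,0.5],
    [0.044,-0.296,0.267,0,0,0,0.5],
    [0.044,-0.296,0.267,0,0,0,0.5],
  ],
)

```text
time_s: 25.0
position: [0.5068, -0.2577, 0.1196]
tcp_rot: [[-1.0, -0.0, -0.0], [-0.0, 1.0, -0.0], [0.0, -0.0, -1.0]]
force: [-0.2, -0.4, -1.8]
opening: 0.735
grasp_force: 30.0
```

Run:
```python
from lid import *
s=bot.read_state();print(s["time_s"],s["position"],s["opening"],s["tcp_rot"],s["joint_positions"])
c=cap("wrist");p=s["position"];print(circ(c,(.507,-.259),p[2]+.047,.032,green))
c=cap("top");print("top",circ(c,(.507,-.259),p[2]+.047,.032,green));print("spice",circ(c,(.605,-.245),.135,.022,green))
import plan
plan.go([((.5075,-.2588,.0675),0,90,0)],meas=True)
```

```text
25.0 [ 0.5068 -0.2577  0.1196] 0.7346328181401807 [[-1.     -0.0003 -0.    ]
 [-0.0003  1.     -0.0005]
 [ 0.     -0.0005 -1.    ]] [ -38.2035   34.8584   96.0179   -0.0291   49.1087 -128.1991]
(np.int32(5327), array([ 507.6472, -258.6314,   30.6045]), array([ 0.5056, -0.2589,  0.0302]))
top (np.int32(42), array([ 528.7445, -243.516 ,    7.3614]), array([ 0.5283, -0.2429,  0.0064]))
spice (np.int32(574), array([ 604.8457, -241.1166,   24.9819]), array([ 0.6045, -0.2418,  0.0237]))
call
[-0.0, -0.003, 0.178, -0.0007, 0.0006, 0.0004] rows from start 1.3
```

Call:
move_arm(
  increments=[
    [0.002,-0.003,0.04,0,0,0,0.5],
    [0.002,-0.003,0.08,0,0,0,0.5],
    [0.002,-0.003,0.12,0,0,0,0.5],
    [0.002,-0.003,0.15,0,0,0,0.5],
    [0.002,-0.003,0.17,0,0,0,0.5],
    [0.002,-0.003,0.176,0,0,0,0.5],
    [0.002,-0.003,0.176,0,0,0,0.5],
    [0.002,-0.003,0.176,0,0,0,0.5],
  ],
)

```text
time_s: 25.77
position: [0.5065, -0.2605, 0.0678]
tcp_rot: [[-1.0, 0.0, 0.002], [0.0, 1.0, -0.003], [-0.002, -0.003, -1.0]]
force: [-0.5, 0.3, -1.8]
opening: 0.734
grasp_force: 30.0
```

Call:
move_arm(
  increments=[
    [0,0,0.004,0,0,0,0.5],
    [0,0,0.004,0,0,0,0.5],
  ],
)

```text
time_s: 25.93
position: [0.5064, -0.2606, 0.0665]
tcp_rot: [[-1.0, 0.0, 0.002], [0.0, 1.0, -0.003], [-0.002, -0.003, -1.0]]
force: [0.2, 0.1, -2.1]
opening: 0.727
grasp_force: 30.0
```

Call:
move_arm(
  increments=[
    [0,0,0.003,0,0,0,0.5],
    [0,0,0.003,0,0,0,0.5],
  ],
)

```text
time_s: 26.1
position: [0.5064, -0.2607, 0.0656]
tcp_rot: [[-1.0, 0.001, 0.002], [0.001, 1.0, -0.003], [-0.002, -0.003, -1.0]]
force: [-0.2, 0.4, -1.2]
opening: 0.73
grasp_force: 30.0
```

Call:
move_arm(
  increments=[
    [0,0,0.004,0,0,0,0.5],
    [0,0,0.004,0,0,0,0.5],
  ],
)

```text
time_s: 26.27
position: [0.5064, -0.2607, 0.0656]
tcp_rot: [[-1.0, 0.0, 0.002], [0.0, 1.0, -0.003], [-0.002, -0.003, -1.0]]
force: [-1.8, 1.2, 7.9]
opening: 0.73
grasp_force: 29.7
```

Call:
move_arm(
  increments=[
    [0,0,0,0,0,0,0.76],
    [0,0,0,0,0,0,0.8],
    [0,0,0,0,0,0,0.9],
    [0,0,0,0,0,0,1],
    [0,0,0,0,0,0,1],
    [0,0,0,0,0,0,1],
  ],
)

```text
time_s: 26.77
position: [0.5061, -0.2604, 0.0639]
tcp_rot: [[-1.0, 0.0, 0.001], [0.0, 1.0, -0.002], [-0.001, -0.002, -1.0]]
force: [-0.0, -0.1, 0.3]
opening: 0.969
grasp_force: 0.0
```

Call:
move_arm(
  increments=[
    [0,0,-0.08,0,0,0,1],
    [0,0,-0.2,0,0,0,1],
    [0,0,-0.33,0,0,0,1],
    [0,0,-0.46,0,0,0,1],
    [0,0,-0.6,0,0,0,1],
    [0,0,-0.6,0,0,0,1],
  ],
)

```text
time_s: 27.27
position: [0.51, -0.263, 0.2525]
tcp_rot: [[-1.0, 0.0, 0.014], [-0.0, 1.0, -0.013], [-0.014, -0.013, -1.0]]
force: [0.9, -0.1, 0.1]
opening: 0.998
grasp_force: 0.0
```

Run:
```python
from lid import *
s=bot.read_state();print(s["time_s"],s["position"],s["opening"])
c=cap("wrist");print(circ(c,(.507,-.259),.112,.032,green),circ(c,(.605,-.245),.135,.022,green))
red=lambda b,g,r:(r-g>35)&(r-b>35)
print(circ(c,(.507,-.259),.03,.042,red,.05))
import plan
plan.go([((.54,-.02,.28),0,100.8,0)],[((.575,.20,.25),0,100.8,0)],meas=True)
```

```text
27.2667 [ 0.51   -0.263   0.2525] 0.9981436211534666
(np.int32(4130), array([ 507.3137, -261.1558,   31.8504]), array([ 0.5075, -0.2613,  0.0312])) (np.int32(494), array([ 612.3901, -245.8882,   19.234 ]), array([ 0.6059, -0.2458,  0.0195]))
(np.int32(517), array([ 506.4236, -259.837 ,   43.4941]), array([ 0.5063, -0.2598,  0.0433]))
call
[-0.106, 0.805, -0.11, -0.0033, 0.003, -0.06] rows from start 5.9
call
[-0.252, 0.699, 0.1, -0.0, -0.0001, -0.0] rows from start 5.4
```

Call:
move_arm(
  increments=[
    [-0.106,0.805,-0.11,-0.0033,0.003,-0.06,1],
    [-0.106,0.805,-0.11,-0.0033,0.003,-0.06,1],
    [-0.106,0.805,-0.11,-0.0033,0.003,-0.06,1],
    [-0.106,0.805,-0.11,-0.0033,0.003,-0.06,1],
    [-0.106,0.805,-0.11,-0.0033,0.003,-0.06,1],
    [-0.106,0.805,-0.11,-0.0033,0.003,-0.06,1],
    [-0.106,0.805,-0.11,-0.0033,0.003,-0.06,1],
  ],
)

```text
time_s: 27.9
position: [0.5371, -0.0119, 0.2759]
tcp_rot: [[-0.981, -0.193, -0.011], [-0.193, 0.981, 0.011], [0.008, 0.013, -1.0]]
force: [-0.3, -1.3, 0.0]
opening: 0.997
grasp_force: 0.0
```

Call:
move_arm(
  increments=[
    [-0.252,0.699,0.1,0,0,0,1],
    [-0.252,0.699,0.1,0,0,0,1],
    [-0.252,0.699,0.1,0,0,0,1],
    [-0.252,0.699,0.1,0,0,0,1],
    [-0.252,0.699,0.1,0,0,0,1],
    [-0.252,0.699,0.1,0,0,0,1],
    [-0.252,0.699,0.1,0,0,0,1],
    [-0.252,0.699,0.1,0,0,0,0.5],
  ],
)

```text
time_s: 28.57
position: [0.5716, 0.2022, 0.2458]
tcp_rot: [[-0.982, -0.189, -0.013], [-0.189, 0.982, 0.006], [0.011, 0.008, -1.0]]
force: [0.6, -1.5, 0.2]
opening: 0.975
grasp_force: 0.0
```

```bash
cat > spoon.py <<'E'
from lid import *
def spoon(c,a,b,z=.028):
    im=cv2.GaussianBlur(c["image"],(3,3),0);hsv=cv2.cvtColor(im,cv2.COLOR_BGR2HSV)
    k=np.zeros(im.shape[:2],np.uint8);cv2.line(k,*[tuple(int(v) for v in proj(c,(*p,z))) for p in(a,b)],255,int(np.linalg.norm(proj(c,(*a,z))-proj(c,(*b,z)))*.35))
    m=((hsv[...,1]<70)&(hsv[...,2]>60)).astype(np.uint8)&(k>0)
    n,l,st,ce=cv2.connectedComponentsWithStats(m);i=1+np.argmax(st[1:,4]);ys,xs=np.nonzero(l==i)
    P=np.array([onz(c,(x,y),z)[:2] for x,y in zip(xs,ys)])
    mu=P.mean(0);w,v=np.linalg.eigh(np.cov(P.T));d=v[:,1]*np.sign(v[0,1]);
    t=(P-mu)@d;e1=P[t<t.min()+.008].mean(0);h=P[t>t.max()-.026].mean(0)  # handle end, bowl middle
    ax=(h-e1)/np.linalg.norm(h-e1);t=(P-e1)@ax;cen=e1+ax*(t.min()+t.max())/2
    o=(P-e1)@np.array([-ax[1],ax[0]])
    print("n",len(P),"len %.4f width %.4f yaw %.1f"%(np.ptp(t),np.ptp(o),np.degrees(np.arctan2(ax[1],ax[0]))),"centre",cen,"tips",e1,cen+ax*.065)
E
python3 - <<'E'
from spoon import *
s=bot.read_state();print(s["time_s"],s["position"],s["tcp_rot"])
for n in("wrist","top"):
    c=cap(n);cv2.imwrite(f"pics/s_{n}.png",c["image"]);
    try: spoon(c,(.652,.239),(.526,.215))
    except Exception as e: print(e)
E
```

```text
28.5667 [0.5716 0.2022 0.2458] [[-0.9819 -0.1892 -0.0126]
 [-0.1893  0.9819  0.0057]
 [ 0.0113  0.008  -0.9999]]
n 1224 len 0.1290 width 0.0236 yaw 10.3 centre [0.5891 0.2253] tips [0.5298 0.2145] [0.6531 0.2369]
n 1648 len 0.1718 width 0.0396 yaw 9.0 centre [0.5912 0.2269] tips [0.5108 0.2141] [0.6554 0.2371]
```

Run:
```python
import plan
S=(.584,.2244)
plan.go([((*S,.10),0,100.3,0)],[((*S,.036),0,100.3,0)],meas=True)
```

```text
call
[-0.059, 0.066, 0.489, 0.0025, -0.0032, 0.0024] rows from start 3.6
call
[0.0, 0.0, 0.214, 0.0, 0.0, 0.0] rows from start 1.5
```

Call:
move_arm(
  increments=[
    [-0.059,0.066,0.13,0.0025,-0.0032,0.0024,0.5],
    [-0.059,0.066,0.26,0.0025,-0.0032,0.0024,0.5],
    [-0.059,0.066,0.38,0.0025,-0.0032,0.0024,0.5],
    [-0.059,0.066,0.46,0.0025,-0.0032,0.0024,0.5],
    [-0.059,0.066,0.489,0.0025,-0.0032,0.0024,0.5],
    [-0.059,0.066,0.489,0.0025,-0.0032,0.0024,0.5],
    [-0.059,0.066,0.489,0.0025,-0.0032,0.0024,0.5],
  ],
)

```text
time_s: 29.25
position: [0.5858, 0.2246, 0.1019]
tcp_rot: [[-0.984, -0.178, 0.003], [-0.178, 0.984, 0.001], [-0.003, 0.001, -1.0]]
force: [-0.5, 0.1, 0.3]
opening: 0.51
grasp_force: 0.0
```

Call:
move_arm(
  increments=[
    [0,0,0.05,0,0,0,0.5],
    [0,0,0.1,0,0,0,0.5],
    [0,0,0.15,0,0,0,0.5],
    [0,0,0.19,0,0,0,0.5],
    [0,0,0.207,0,0,0,0.5],
    [0,0,0.207,0,0,0,0.5],
    [0,0,0.207,0,0,0,0.5],
  ],
)

```text
time_s: 29.83
position: [0.5858, 0.2258, 0.04]
tcp_rot: [[-0.984, -0.18, 0.004], [-0.18, 0.984, 0.001], [-0.004, 0.001, -1.0]]
force: [0.4, -0.2, 0.3]
opening: 0.498
grasp_force: 0.0
```

Run:
```python
from h import *
s=bot.read_state();print(s["time_s"],s["position"],s["tcp_rot"],s["opening"])
from spoon import *
c=cap("wrist");spoon(c,(.652,.239),(.526,.215))
```

```text
29.8333 [0.58579759 0.22579115 0.03996157] [[-9.83744887e-01 -1.79531210e-01  3.81351889e-03]
 [-1.79526745e-01  9.83751972e-01  1.48521653e-03]
 [-4.01819944e-03  7.76445535e-04 -9.99991626e-01]] 0.4978922298068901
n 2598 len 0.0722 width 0.0101 yaw 10.2 centre [0.5611 0.2207] tips [0.5297 0.2151] [0.625  0.2322]
```

Call:
move_arm(
  increments=[
    [0,0,0.01,0,0,0,0.5],
    [0,0,0.018,0,0,0,0.5],
    [0,0,0.018,0,0,0,0.5],
  ],
)

```text
time_s: 30.13
position: [0.5849, 0.2258, 0.0336]
tcp_rot: [[-0.984, -0.18, 0.002], [-0.18, 0.984, 0.001], [-0.002, 0.001, -1.0]]
force: [0.3, -0.1, -0.8]
opening: 0.502
grasp_force: 0.0
```

Call:
move_arm(
  increments=[
    [0,0,0,0,0,0,0],
    [0,0,0,0,0,0,0],
    [0,0,0,0,0,0,0],
    [0,0,0,0,0,0,0],
    [0,0,0,0,0,0,0],
    [0,0,0,0,0,0,0],
    [0,0,0,0,0,0,0],
  ],
)

```text
time_s: 30.72
position: [0.585, 0.2259, 0.0336]
tcp_rot: [[-0.984, -0.18, 0.002], [-0.18, 0.984, 0.001], [-0.002, 0.001, -1.0]]
force: [0.3, -0.0, 0.0]
opening: 0.202
grasp_force: 29.9
```

Call:
move_arm(
  increments=[
    [0,0,-0.05,0,0,0,0],
    [0,0,-0.15,0,0,0,0],
    [0,0,-0.27,0,0,0,0],
    [0,0,-0.37,0,0,0,0],
    [0,0,-0.4,0,0,0,0],
    [0,0,-0.4,0,0,0,0],
  ],
)

```text
time_s: 31.22
position: [0.5868, 0.2261, 0.1569]
tcp_rot: [[-0.984, -0.18, 0.009], [-0.18, 0.984, 0.002], [-0.009, 0.001, -1.0]]
force: [1.0, -0.8, 0.1]
opening: 0.205
grasp_force: 29.9
```

Run:
```python
from spoon import *
s=bot.read_state();p=s["position"];print(s["time_s"],p,s["tcp_rot"],s["opening"],s["grasp_force"])
c=cap("wrist");cv2.imwrite("pics/g.png",c["image"]);spoon(c,(.652,.239),(.526,.215),p[2]-.006)
```

```text
31.2167 [0.5868 0.2261 0.1569] [[-0.9837 -0.1798  0.009 ]
 [-0.1798  0.9837  0.0025]
 [-0.0093  0.0008 -1.    ]] 0.20511813581077917 29.923564841301413
n 2602 len 0.0683 width 0.0097 yaw 10.4 centre [0.561  0.2205] tips [0.5314 0.2151] [0.6249 0.2321]
```

Run:
```python
import plan
T=(.5365,-.107)
plan.go([((.56,.05,.17),0,101.2,0)],[((*T,.12),0,101.2,0)],[((*T,.045),0,101.2,0)],meas=True)
```

```text
call
[0.188, -0.561, -0.053, 0.0002, 0.0015, -0.0047] rows from start 4.3
call
[0.178, -0.498, 0.167, 0.0, 0.0, -0.0] rows from start 4.0
call
[0.0, -0.0, 0.25, 0.0, 0.0, -0.0] rows from start 1.8
```

Call:
move_arm(
  increments=[
    [0.02,-0.06,-0.053,0,0.0015,-0.0047,0],
    [0.06,-0.18,-0.053,0,0.0015,-0.0047,0],
    [0.1,-0.3,-0.053,0,0.0015,-0.0047,0],
    [0.14,-0.42,-0.053,0,0.0015,-0.0047,0],
    [0.175,-0.52,-0.053,0,0.0015,-0.0047,0],
    [0.188,-0.561,-0.053,0,0.0015,-0.0047,0],
    [0.188,-0.561,-0.053,0,0.0015,-0.0047,0],
  ],
)

```text
time_s: 31.85
position: [0.5579, 0.0473, 0.1672]
tcp_rot: [[-0.982, -0.19, -0.007], [-0.19, 0.982, 0.0], [0.007, 0.002, -1.0]]
force: [0.7, 1.3, 0.4]
opening: 0.206
grasp_force: 29.9
```

Call:
move_arm(
  increments=[
    [0.025,-0.07,0.02,0,0,0,0],
    [0.065,-0.18,0.06,0,0,0,0],
    [0.105,-0.3,0.1,0,0,0,0],
    [0.145,-0.41,0.14,0,0,0,0],
    [0.17,-0.48,0.16,0,0,0,0],
    [0.178,-0.498,0.167,0,0,0,0],
    [0.178,-0.498,0.167,0,0,0,0],
    [0.178,-0.498,0.167,0,0,0,0],
  ],
)

```text
time_s: 32.52
position: [0.5357, -0.1056, 0.1184]
tcp_rot: [[-0.981, -0.194, -0.004], [-0.194, 0.981, 0.002], [0.004, 0.003, -1.0]]
force: [0.4, 0.3, -0.3]
opening: 0.204
grasp_force: 29.9
```

Run:
```python
from spoon import *
s=bot.read_state();p=s["position"];print(s["time_s"],p,s["tcp_rot"],s["opening"],s["grasp_force"])
import plan
T=(.5365,-.107)
plan.go([((*T,.045),0,101.2,0)],meas=True)
```

```text
32.5167 [ 0.5357 -0.1056  0.1184] [[-0.981  -0.1941 -0.004 ]
 [-0.1942  0.981   0.0018]
 [ 0.0036  0.0026 -1.    ]] 0.2037105587378784 29.923691500152927
call
[-0.002, -0.006, 0.245, 0.0008, -0.0011, -0.0] rows from start 1.8
```

Call:
move_arm(
  increments=[
    [-0.002,-0.006,0.06,0,0,0,0],
    [-0.002,-0.006,0.12,0,0,0,0],
    [-0.002,-0.006,0.18,0,0,0,0],
    [-0.002,-0.006,0.22,0,0,0,0],
    [-0.002,-0.006,0.243,0,0,0,0],
    [-0.002,-0.006,0.243,0,0,0,0],
    [-0.002,-0.006,0.243,0,0,0,0],
  ],
)

```text
time_s: 33.1
position: [0.5371, -0.1074, 0.0464]
tcp_rot: [[-0.981, -0.196, -0.002], [-0.196, 0.981, 0.0], [0.002, 0.001, -1.0]]
force: [0.1, -1.2, 0.1]
opening: 0.201
grasp_force: 29.9
```

Call:
move_arm(
  increments=[
    [0,0,0.005,0,0,0,0],
    [0,0,0.008,0,0,0,0],
    [0,0,0.008,0,0,0,0],
  ],
)

```text
time_s: 33.35
position: [0.5371, -0.1086, 0.0445]
tcp_rot: [[-0.981, -0.194, -0.001], [-0.194, 0.981, -0.0], [0.001, 0.0, -1.0]]
force: [-0.2, 0.3, -0.7]
opening: 0.2
grasp_force: 29.9
```

Call:
move_arm(
  increments=[
    [0,0.003,0.004,0,0,0,0],
    [0,0.003,0.008,0,0,0,0],
    [0,0.003,0.008,0,0,0,0],
  ],
)

```text
time_s: 33.6
position: [0.5366, -0.1078, 0.0416]
tcp_rot: [[-0.981, -0.194, -0.002], [-0.194, 0.981, 0.0], [0.002, 0.001, -1.0]]
force: [0.5, 0.5, 0.6]
opening: 0.203
grasp_force: 29.9
```

Call:
move_arm(
  increments=[
    [0,0,0,0,0,0,0.25],
    [0,0,0,0,0,0,0.3],
    [0,0,0,0,0,0,0.45],
    [0,0,0,0,0,0,0.5],
    [0,0,0,0,0,0,0.5],
  ],
)

```text
time_s: 34.02
position: [0.5364, -0.1076, 0.0415]
tcp_rot: [[-0.981, -0.194, -0.003], [-0.194, 0.981, 0.001], [0.003, 0.001, -1.0]]
force: [-0.7, 0.5, 1.5]
opening: 0.433
grasp_force: 0.8
```

Call:
move_arm(
  increments=[
    [0,0,-0.08,0,0,0,0.5],
    [0,0,-0.2,0,0,0,0.5],
    [0,0,-0.33,0,0,0,0.5],
    [0,0,-0.46,0,0,0,0.5],
    [0,0,-0.6,0,0,0,0.5],
    [0,0,-0.72,0,0,0,0.5],
    [0,0,-0.72,0,0,0,0.5],
    [0,0,-0.72,0,0,0,0.5],
  ],
)

```text
time_s: 34.68
position: [0.5383, -0.1084, 0.2599]
tcp_rot: [[-0.981, -0.194, 0.003], [-0.194, 0.981, -0.002], [-0.003, -0.003, -1.0]]
force: [0.6, 0.3, 0.1]
opening: 0.499
grasp_force: 0.0
```

Run:
```python
from spoon import *
s=bot.read_state();print(s["time_s"],s["position"],s["opening"])
c=cap("wrist");d=cap("scene")
cv2.imwrite("pics/h.png",np.hstack([cv2.resize(c["image"],(400,300)),cv2.resize(d["image"][170:350,200:440+80],(400,300))]))
for p,h in(((.5897,-.097),(.4867,-.1174)),):
    print(proj(c,(*p,.033)),proj(c,(*h,.033)))
print(nets.find_in("wrist","spoon_bowl")[:1],nets.find_in("wrist","spoon_handle")[:1],nets.find_in("wrist","spoon_center")[:1])
print("mustard",circ(c,(.507,-.259),.112,.032,green),"spice",circ(c,(.605,-.245),.135,.022,green))
```

```text
34.6833 [ 0.5383 -0.1084  0.2599] 0.4988709929935824
[321.3663 258.9586] [321.5354 159.8649]
[{'location': [318.3, 240.7], 'conf': 0.58}] [{'location': [320.0, 238.4], 'conf': 0.78}] [{'location': [319.5, 232.3], 'conf': 0.95}]
mustard (np.int32(3267), array([ 507.2515, -260.0071,   32.3372]), array([ 0.5076, -0.26  ,  0.0313])) spice (np.int32(1610), array([ 597.8397, -242.6937,   26.9198]), array([ 0.5983, -0.2415,  0.0242]))
```

View pics/h.png

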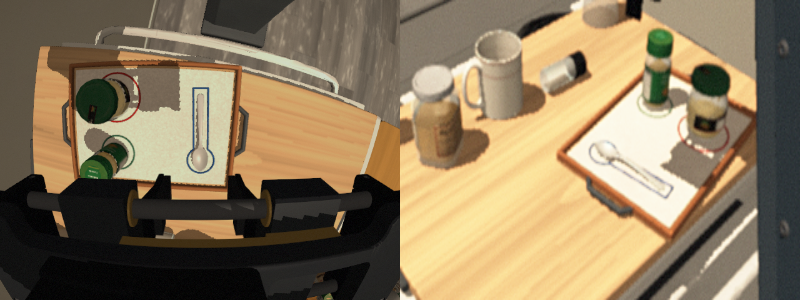

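The wrist view (left half) shows the spoon inside the blue outline, its bowl near (200,158) at the round end. The scene view (right half) shows the spice jar at (657,65), cap up, and the mustard jar at (708,100), both upright in their rings. The honey jar, mug and toothpick jar have not moved.

```bash
python3 -c "
from rig import workorder
print(workorder.hand_in())"
```

```text
the job is handed in; nothing more can be done
None
```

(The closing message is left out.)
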